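# Stow the top twist-lock cup in the tilt-out bin

### The job

Take the top cup off the nested stack of twist-lock storage cups: raise it slightly out of its notches, turn it anticlockwise (seen from above) while raised until its ears are out from under the clips, and lift it off without forcing the clips. Lower it, mouth up and without dropping it, into the open tilt-out bin, then push the bin fully shut with the cup inside, on its foot (it may lean a little). Leave everything else on the bench where it is.

Things in the scene. Friction and masses are not known exactly. Their poses are not given: they have to be found in the camera images.
- cup_mid (a point): centre of the top cup, half-way up (60 mm above its foot); cup axes: z up, x through ears and clips. Grey plastic, 0.13 kg, open-topped, 122 mm tall with clips. Outer diameter 44 mm at the foot, 54 at 55 mm up, then a straight grip band of 64 mm diameter from 60 to 100 mm (rim); wall 3 mm. Its +y and -y sides are free for fingers.
- cup_ear (a point): outer end of the top cup's +x ear, 44 mm from the axis. The cup has two ears, at its +x and -x, 12 mm wide, from 55 to 61 mm above its foot.
- cup_clip (a point): top of the empty clip at +x on the top cup's own rim, 122 mm above its foot. Two such clips, at +x and -x, each 26 mm wide, reach from 94 to 122 mm above the foot and out to 50 mm from the axis.
- stack: the two lower cups, same shape as the top one, screwed to the bench on a black 104 mm disc. Origin on the bench at the stack's axis, z up, x through the clips. The middle cup's rim is 153 mm and its clip tops 175 mm above the bench. The top cup sits nested 55 mm deep in it, 2 mm clearance around: its foot at 98, centre at 158, clip tops at 220 mm. It is clear when raised 80 mm.
- notch (a point): notch of the middle cup's +x clip, where an ear rests (same at -x). It has a 4 mm bump on the anticlockwise side, a full-height stop on the clockwise side and a lip that lets the cup rise at most 12 mm. So raise the cup about 8 mm (5 to 11), turn it anticlockwise seen from above by 0.75 rad (at least 0.55, up to 1.5) at that height, then lift.
- bin_case: white plastic case of the tilt-out bin, fixed. Origin on the bench at the bin's hinge line, middle of its width; x points into the case, y along the hinge, z up. It reaches from x = 5 to 158 mm, y = -78 to 78 mm, Its sides are 75 mm high up to x = 87 mm; from there back it is 171 mm high and covered on top.
- bin (a joint): tilt of the bin in rad: 0 shut (front upright), 0.55 fully open (top of the front swung out to the case's -x). It turns about the case's y axis through the case's origin and stays where it is left (stiff hinge, 0.5 N m: about 4 N at the lip).
- bin_floor (a point): middle of the bin's inner floor, axes tilting with the bin: x from front panel to back wall, z off the floor. From the hinge line it lies 65 mm along x and 9 mm along z. White plastic bin, inside 126 mm (x) by 122 mm (y); back and side walls reach 69 mm from the hinge along z, the front panel (5 mm thick, 156 mm wide) 150 mm.
- bin_lip (a point): top edge of the front panel's outer face at the middle of its width, 150 mm from the hinge line along the bin's z and 5 mm out along -x; a 100 mm wide finger lip reaches 12 mm outwards (-x) from this point
- can_mid (a point): aluminium spray can, 52 mm diameter, 165 mm tall, standing; point on its axis 80 mm up. Bystander
- paperweight: glass marble paperweight, 60 mm ball on a steel foot, 66 mm tall; origin under its centre. Bystander
- headlamp: blue plastic headlamp with a toggle switch, 66 by 50 mm, 50 mm tall; origin under its centre. Bystander
- boot_spikes: stainless steel boot spike set, 170 by 85 mm, 44 mm tall, long side along its x; origin under its centre. Bystander
- door_wedge: red door wedge, 110 by 40 mm, 33 mm tall, long side along its x; origin under its centre. Bystander
- shoe_brush: wooden shoe brush, 190 by 52 mm, 44 mm tall, lying along its x; origin under its centre. Bystander
- mug: white mug, 76 mm diameter, 90 mm tall; origin under its centre. Bystander
Mind the look-alikes: they are no part of the job. Leave any blue or red look-alike of the part that bears cup_mid alone.

How it is judged (in metres and radians):
On the way, in this order (a step that is already met when the one before it is completed fails the run):
1. the top cup is turned out from under the clips while raised but still nested in the stack (angle between the x axis of cup_mid and the x axis of stack, either way round above 0.3 rad and z of cup_mid in the frame of stack between 0.16 and 0.205 m), for 0.05 s.
2. the cup is lifted clear of the stack (height (world z) of cup_mid above 0.225 m), for 0.1 s.
3. the cup is let go in the bin, mouth up, while the bin is still open (z of cup_mid in the frame of bin_floor below 0.075 m and x of cup_mid in the frame of bin_floor between -0.07 and 0.065 m and contact force between the fingers and cup below 0.1 N and angle between cup_mid's own z axis and vertical below 1 rad and value of joint bin above 0.2 rad), for 0.1 s.
At the end, for the whole second after the job is handed in: the bin is shut (within 0.04 rad), the cup rests on its foot on the bin's floor, inside its walls, mouth up and leaning less than 0.5 rad (value of joint bin below 0.04 rad and z of cup_mid in the frame of bin_floor between 0.045 and 0.075 m and x of cup_mid in the frame of bin_floor between -0.065 and 0.065 m and y of cup_mid in the frame of bin_floor between -0.065 and 0.065 m and angle between cup_mid's own z axis and vertical below 0.5 rad and linear speed of cup below 0.02 m/s); the robot touches nothing.
It fails at once if the clips are forced: more than 50 N between the cup and the stack (contact force between cup and stack above 50 N).
It fails at once if the cup is dropped: it falls free at more than 0.8 m/s (linear speed of cup above 0.8 m/s and contact force between cup and anything else below 0.1 N).
It fails at once if a bystander is shifted more than 30 mm or the can is knocked over (distance of any of can_mid, paperweight, headlamp, boot_spikes, door_wedge, shoe_brush, mug from where it was at the start of the episode above 0.03 m).
It also fails if it takes over 56 s, if anything falls off the work surface, if the arm or the gripper's body presses on something with over 40 N, if the wrist force passes 120 N, or if a joint passes its speed limit or range.

### The arm

A 6-joint arm with a two-finger parallel gripper is mounted at the origin on the work surface. World frame = base frame: x ahead of the robot, y to its left, z up, the work surface at z = 0. Lengths are in mm, angles in degrees, forces in N, time in s.
With the tool pointing down it reaches from about 350 to 850 mm from the base axis. Payload 8.1 kg.
Tool frame: the origin (TCP) lies midway between the tips of the shut fingers; the grasp point (between the pads) lies 19 mm behind it; x points along the fingers, y is the direction in which the jaws open and shut, and the axes are right-handed (so a half turn about x gives the same grasp; the last joint's range is limited). The gripper opens to 85 mm and grips with 20 to 120 N. Pads are 22 mm wide; open, the fingers measure 114 mm over their backs; the gripper's body (76 mm by 85 mm) begins 54 mm behind the grasp point. The pads swing forward as they close: fully open they stand 13 mm farther back than shut.
Start: joints at [-81.326, 7.471, 85.268, -0, 87.261, -4.893], TCP at [140.776, -583.256, 231.292] pointing down, gripper open.
Joint ranges: [-169.43, 169.43], [-51.17, 129.36], [1.28, 143.12], [-76.62, 256.62], [0, 156.53], [-152.29, 152.29]. Speed limits (degrees/s): [136.94, 136.94, 159.86, 180, 180, 180].

### API

Orientations are given as [roll, pitch, yaw] about the fixed x, y, z axes, in that order (R = Rz(yaw) Ry(pitch) Rx(roll)).
In Python, from bench import sense, snapshot, hand_in gives the robot as it stands.
- The arm moves only by the tool drive_tool, never from a script. Its argument "deltas" is a list of rows, each a list of 7 numbers: the closure in counts, from 0 (fully open) to 255 (shut), then the shift along the tool's x, y, z in m, then the turn, a rotation vector about the tool's x, y, z in rad. A call has exactly 10 rows; each row is the pose to reach, as a shift and turn from the pose commanded when the call began, along the tool's axes at that moment; what a row does not reach only later rows make up. A row lasts 1/12 s, in which the tool goes at most 41.7 mm and 7.16 degrees, less where a joint would pass 70% of its speed; a pose out of reach is approached as far as the arm can. A call with a gripper value outside its range is refused whole. The fingers move at their own pace and stop on an object; "squeeze" is the grip in N (left out, the last holds). Time passes only in rows, so rows that repeat a pose let the fingers close, or fill a call up. It gives the time, the measured TCP pose, the force and the opening at its end, in the units of the state.
- sense(): the state, without advancing time (a new reading comes with each control period).
- snapshot(name): name is "scene" or "side" or "wrist"; returns a dict with "frame" (384x512x3 uint8, blue, green, red), "fx", "fy", "cx", "cy" (pixels), "rvec" (rotation vector, rad) and "tvec" (3), from world to camera coordinates, as OpenCV has them. Camera axes: x right, y down, z forward; pixel columns grow to the right and rows downward; lengths in mm; the calibration is good to about 2 mm. A picture is of the moment at which its call begins. There is no depth.
- hand_in(): hands the job in, once; it reports no verdict.
The state is a dict: "time": time; "joint_pos": joint angles; "qd": joint speeds; "joint_efforts": joint torques, N m; "tool_pos": TCP position; "tcp_rot": TCP orientation; "ft_force": force on the tool from outside, world axes, zero at the start; "wrist_torque": the same for the moment, N m; "finger_gap": finger opening in mm.
Only numpy, scipy, OpenCV 4.12 (cv2) and the standard library are available. Lean on these libraries where they do the work, as an engineer would, in place of code of your own. Each camera call takes 0.05 s, during which the arm holds its last target.

## Working session

There is one attempt and no reset: what is moved stays moved. The work goes in short steps, Python scripts to look and compute and a tool call to move; the robot and the scene stay as the last step left them, time stands still between calls to the robot, and variables do not carry over. Pictures are saved under pics/ and viewed, and the job is handed in when it is done.

Besides the shell and the picture viewer there is one more tool, called after ">>>" in YAML: its name, and indented under it one key for each argument. drive_tool: Moves the arm, as the interface text tells. Its arguments: {"type":"object","properties":{"deltas":{"type":"array","items":{"type":"array","items":{"type":"number"}}},"squeeze":{"type":"number"}},"required":["deltas"]}

```bash
mkdir -p pics; ls; cat > h.py <<'E'
import numpy as np,cv2,json
from bench import sense,snapshot
from scipy.spatial.transform import Rotation as R
def save(s,n,crop=None,k=1):
    f=s["frame"]
    if crop: f=f[crop[1]:crop[3],crop[0]:crop[2]]
    if k!=1: f=cv2.resize(f,None,fx=k,fy=k,interpolation=cv2.INTER_CUBIC)
    cv2.imwrite("pics/"+n,f)
def cam(s):
    M=R.from_rotvec(np.ravel(s["rvec"])).as_matrix();return M,np.ravel(s["tvec"])
def proj(s,P):
    M,t=cam(s);c=np.atleast_2d(P)@M.T+t
    return np.c_[s["fx"]*c[:,0]/c[:,2]+s["cx"],s["fy"]*c[:,1]/c[:,2]+s["cy"]]
def onz(s,u,v,z):
    M,t=cam(s);d=M.T@np.array([(u-s["cx"])/s["fx"],(v-s["cy"])/s["fy"],1]);o=-M.T@t
    return o+d*(z-o[2])/d[2]
E
python3 - <<'E'
from h import *
import pickle
for n in("scene","side","wrist"):
    s=snapshot(n);save(s,n+"0.png",k=1.5);pickle.dump(s,open(n+"0.pkl","wb"))
    M,t=cam(s);print(n,-M.T@t,M[2],s["fx"])
print(sense())
E
```

```text
pics
scene [1684.5341207  -595.17665828 1119.53453002] [-0.72331239  0.36580235 -0.5856687 ] 475.7011848136724
side [-119.82201385  975.16424385 1169.03076209] [ 0.40108484 -0.64430155 -0.65115779] 438.50625547875256
wrist [ 221.15725266 -564.99049737  372.61763662] [-0.31189896 -0.07306804 -0.94730148] 313.17097660549393
{'time': 0.15, 'joint_pos': array([-8.13244485e+01,  7.50444446e+00,  8.53157379e+01,  2.77164075e-04,
        8.72623934e+01, -4.89331962e+00]), 'qd': array([ 0.02750953,  0.01126664, -0.22183357,  0.06191677,  0.03889441,
       -0.03904506]), 'joint_efforts': array([ 8.38495471e-04, -5.70061362e+01, -5.01158273e+01, -3.44994633e-04,
        9.55555035e-03, -3.33708681e-05]), 'tool_pos': array([ 140.72395385, -582.82056115,  230.48538203]), 'tcp_rot': array([-95.08539836,  89.91742379,  98.48345929]), 'ft_force': array([-0.00219161, -0.18303087, -0.81767031]), 'wrist_torque': array([0.00345559, 0.00544166, 0.02993626]), 'finger_gap': 85.43447003156582}
```

View pics/scene0.png

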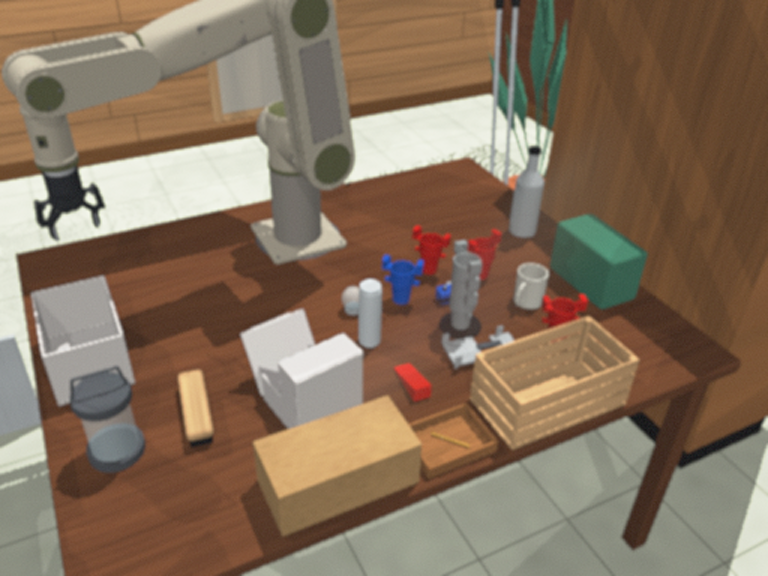

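View pics/side0.png

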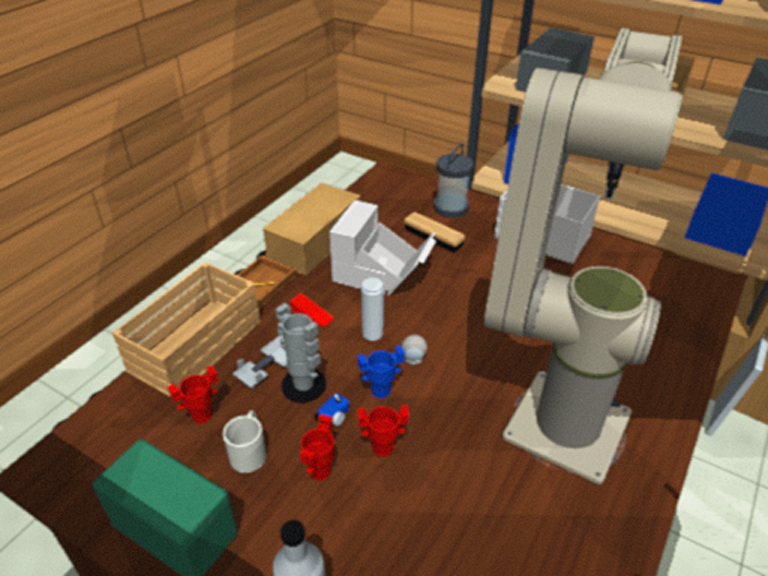

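View pics/wrist0.png

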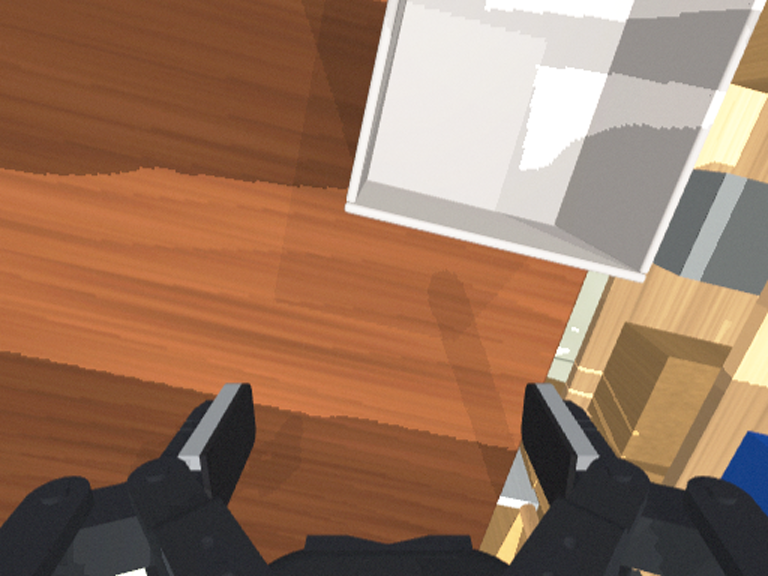

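The scene view shows one grey nested stack, on a black disc, at scene (462,290)/1.5 and side (300,345)/1.5. The other cups are single look-alikes: blue at scene (402,280), red at (432,250), (485,255) and (563,310). The white bin is at scene (300,370) and side (375,250). I'll enlarge the stack and the bin.

```bash
python3 - <<'E'
from h import *
import pickle
a=pickle.load(open("scene0.pkl","rb"));b=pickle.load(open("side0.pkl","rb"))
save(a,"c1.png",(270,150,350,230),7);save(b,"c2.png",(160,190,240,270),7)
save(a,"c3.png",(150,195,260,290),7);save(b,"c4.png",(210,125,300,205),7)
E
```

```text
(no output)
```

View pics/c1.png

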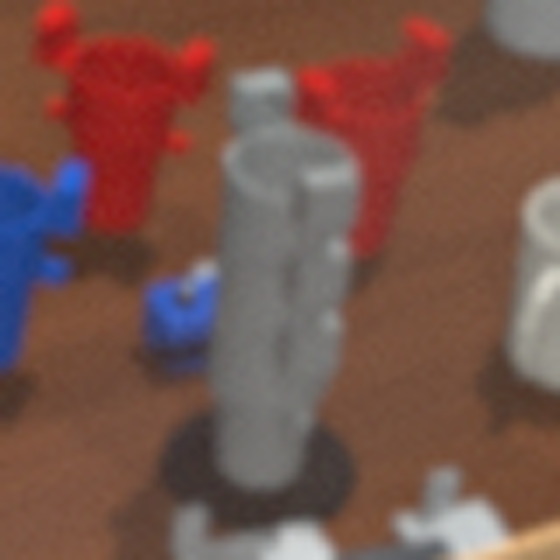

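View pics/c2.png

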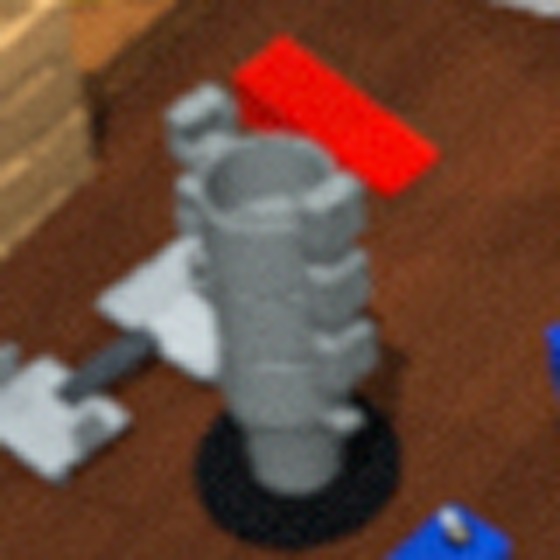

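View pics/c3.png

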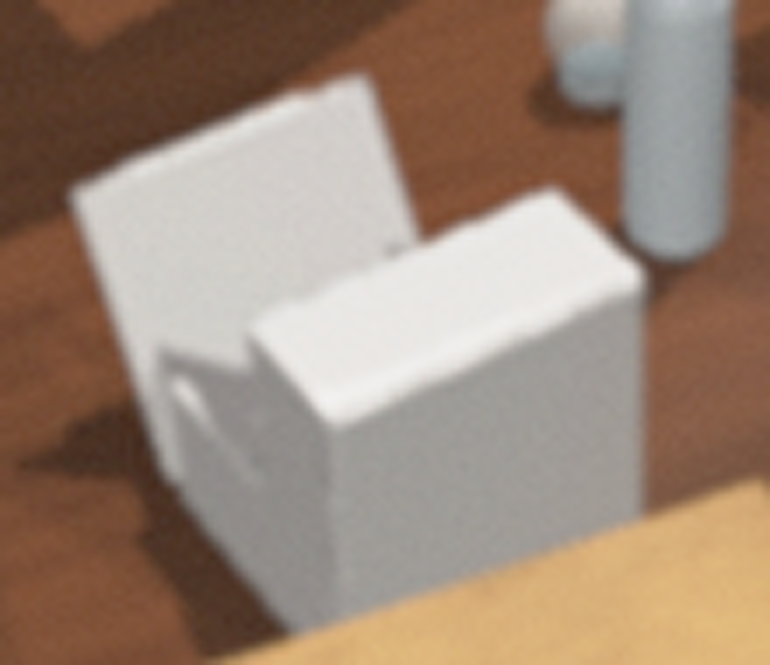

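View pics/c4.png

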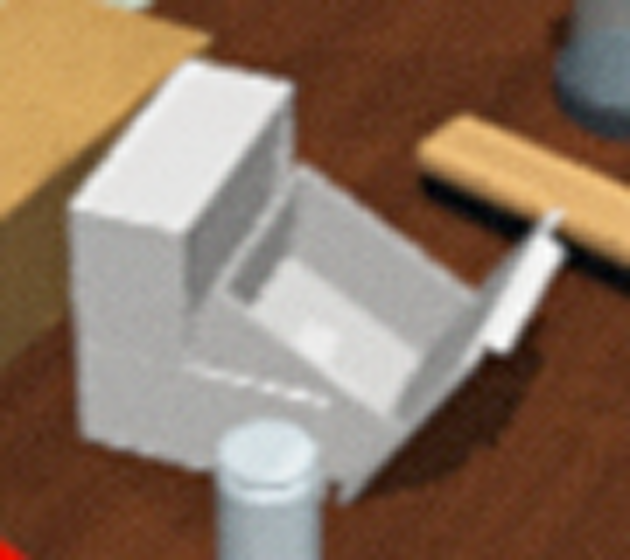

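```bash
cat > m.py <<'E'
from h import *
import pickle
a=pickle.load(open("scene0.pkl","rb"));b=pickle.load(open("side0.pkl","rb"))
def px(x,y,x0,y0,k=7): return x0+(x+.5)/k-.5, y0+(y+.5)/k-.5
if __name__=="__main__":
  for nm,s,o,pts in(("sc",a,(270,150),{"rim":(290,160,198),"far":(262,78,220),"near":(332,176,220),"disc":(258,470,3)}),
    ("sd",b,(160,190),{"rim":(270,178,198),"far":(203,103,220),"near":(335,190,220),"disc":(298,465,3)})):
    for k,(x,y,z) in pts.items():
      print(nm,k,onz(s,*px(x,y,*o),z).round(1))
  # case top corners z=171 : scene: (250,330),(330,420),(645,280),(555,190)
  for nm,s,o,pts in(("sc",a,(150,195),[(250,328),(330,422),(645,280),(555,188)]),("sd",b,(210,125),[(190,60),(295,85),(185,237),(70,208)])):
    for x,y in pts: print(nm,onz(s,*px(x,y,*o),171).round(1))
E
python3 m.py
```

```text
sc rim [553.5 214.1 198. ]
sc far [511.6 221.5 220. ]
sc near [600.8 205.8 220. ]
sc disc [557.6 212.4   3. ]
sd rim [555.3 209.3 198. ]
sd far [595.8 203.3 220. ]
sd near [510.9 217.6 220. ]
sd disc [555.2 212.1   3. ]
sc [ 673.8 -292.9  171. ]
sc [ 740.8 -282.8  171. ]
sc [ 716.9 -129.9  171. ]
sc [ 644.6 -139.7  171. ]
sd [ 732.1 -283.1  171. ]
sd [ 665.9 -293.3  171. ]
sd [ 639.  -136.2  171. ]
sd [ 707.6 -125.2  171. ]
```

```bash
cat > ov.py <<'E'
from m import *
import sys
def T(p,q): 
    c,s=np.cos(p[2]),np.sin(p[2]);q=np.atleast_2d(np.array(q,float));return np.c_[p[0]+c*q[:,0]-s*q[:,1],p[1]+s*q[:,0]+c*q[:,1],q[:,2]]
def draw(im,s,o,P,col,k=7,closed=True):
    u=proj(s,P);u=((u-np.array(o)+.5)*k-.5);cv2.polylines(im,[np.round(u).astype(int)],closed,col,1)
def binpt(th,q):
    q=np.atleast_2d(np.array(q,float));c,s=np.cos(th),np.sin(th) # top swings to -x
    return np.c_[c*q[:,0]-s*q[:,2],q[:,1],s*q[:,0]+c*q[:,2]]
def circ(r,z): t=np.linspace(0,2*np.pi,60);return np.c_[r*np.cos(t),r*np.sin(t),0*t+z]
def stackov(s,o,wh,ps,name):
    im=cv2.resize(s["frame"][o[1]:o[1]+wh,o[0]:o[0]+wh],None,fx=7,fy=7,interpolation=cv2.INTER_CUBIC)
    for r,z,c in((32,198,(0,255,255)),(29,198,(0,255,255)),(52,0,(0,255,0)),(32,158,(255,255,0))): draw(im,s,o,T(ps,circ(r,z)),c)
    for sg in(1,-1):draw(im,s,o,T(ps,[(sg*32,-13,220),(sg*50,-13,220),(sg*50,13,220),(sg*32,13,220)]),(255,0,255))
    cv2.imwrite("pics/"+name,im)
def binov(s,o,wh,pb,th,name):
    im=cv2.resize(s["frame"][o[1]:o[1]+wh[1],o[0]:o[0]+wh[0]],None,fx=7,fy=7,interpolation=cv2.INTER_CUBIC)
    draw(im,s,o,T(pb,[(87,-78,171),(158,-78,171),(158,78,171),(87,78,171)]),(0,0,255))
    draw(im,s,o,T(pb,[(5,-78,0),(158,-78,0),(158,78,0),(5,78,0)]),(0,160,0))
    draw(im,s,o,T(pb,binpt(th,[(-5,-78,0),(-5,-78,150),(-5,78,150),(-5,78,0)])),(255,0,255))
    draw(im,s,o,T(pb,binpt(th,[(2,-61,9),(128,-61,9),(128,61,9),(2,61,9)])),(0,200,200))
    draw(im,s,o,T(pb,binpt(th,[(128,-61,69),(128,61,69)])),(255,0,0))
    cv2.imwrite("pics/"+name,im)
E
python3 - <<'E'
from ov import *
from scipy.optimize import least_squares
S=[];
# corners fit: case (87/158, +-78,171)
sc=[px(x,y,150,195) for x,y in[(250,328),(330,422),(645,280),(555,188)]]
sd=[px(x,y,210,125) for x,y in[(190,60),(295,85),(185,237),(70,208)]]
L=np.array([(87,-78,171),(158,-78,171),(158,78,171),(87,78,171)])
Ld=L[[1,0,3,2]]
lip_sc=[px(x,y,150,195) for x,y in[(75,190),(362,75)]]   # front panel top outer corners
f=lambda p:np.r_[(proj(a,T(p,L))-sc).ravel(),(proj(b,T(p,Ld))-sd).ravel()]
r=least_squares(f,[570,-230,.16]);print(r.x,r.fun.round(1))
p=r.x
ps=[555.3,212,np.radians(-10.2)]
stackov(a,(270,150),80,ps,"o1.png");stackov(b,(160,190),80,ps,"o2.png")
binov(a,(150,195),(110,95),p,.55,"o3.png");binov(b,(210,125),(90,80),p,.55,"o4.png")
A=np.hstack([cv2.resize(cv2.imread("pics/o%d.png"%i),(400,400)) for i in(1,2)]);cv2.imwrite("pics/os.png",A)
A=np.hstack([cv2.resize(cv2.imread("pics/o%d.png"%i),(400,400)) for i in(3,4)]);cv2.imwrite("pics/ob.png",A)
E
```

```text
[ 5.69699116e+02 -2.30637536e+02  1.61364124e-01] [-0.9 -1.1 -0.1 -0.7 -0.1 -0.9 -0.2 -0.3 -1.4 -0.3 -0.4 -0.2 -0.4 -0.8
 -0.7 -0.8]
```

View pics/os.png

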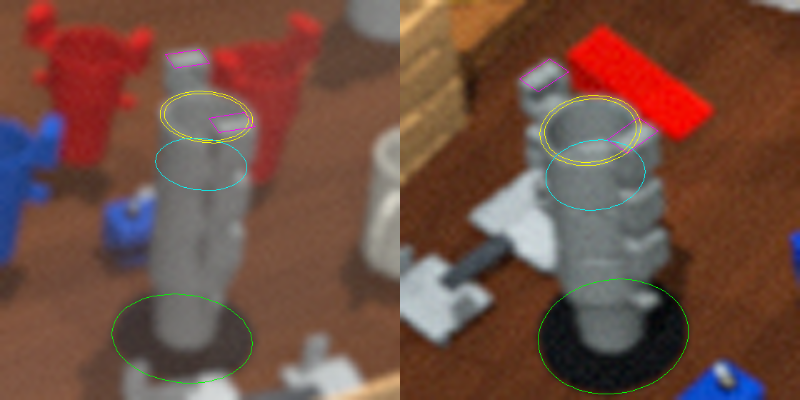

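View pics/ob.png

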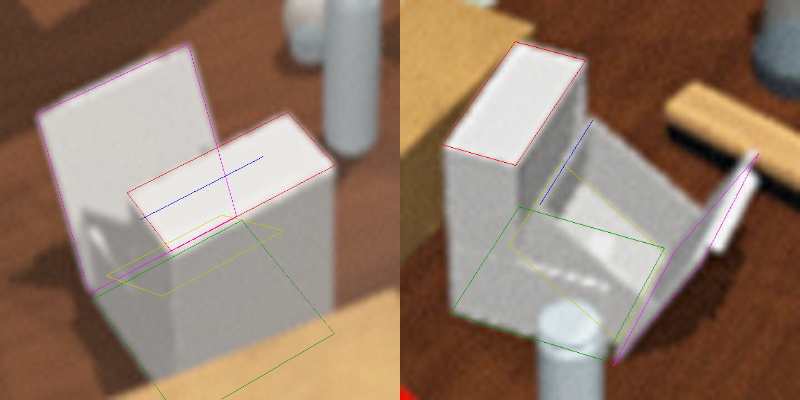

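```bash
cat > p.py <<'E'
from h import *
import json,os
def cmd():
    if os.path.exists("cmd.json"):
        d=json.load(open("cmd.json"));return np.array(d["p"]),np.array(d["R"])
    return np.array([140.776,-583.256,231.292]),R.from_euler("xyz",sense()["tcp_rot"],degrees=True).as_matrix()
def upd(row): # final row 6 numbers (m, rad)
    p,M=cmd();p=p+M@np.array(row[:3])*1000;M=M@R.from_rotvec(row[3:]).as_matrix()
    json.dump({"p":p.tolist(),"R":M.tolist()},open("cmd.json","w"));s=sense()
    print("cmd",p.round(1),"meas",s["tool_pos"].round(1),"roterr",np.degrees((R.from_matrix(M).inv()*R.from_euler("xyz",s["tcp_rot"],degrees=True)).as_rotvec()).round(2),"J",s["joint_pos"].round(0),"F",s["ft_force"].round(1),"gap",round(s["finger_gap"],1),"t",round(s["time"],2))
def to(p,M):
    p0,M0=cmd();d=M0.T@(np.array(p)-p0)/1000;r=R.from_matrix(M0.T@M).as_rotvec()
    print("delta",d.round(4),r.round(4),"deg",np.degrees(np.linalg.norm(r)).round(1));return d,r
def tool(yaw_jaw,tilt_dir=0,tilt=0):
    # x axis down (tilted by tilt towards world heading tilt_dir), y axis heading yaw_jaw
    x=np.array([0,0,-1.]);y=np.array([np.cos(yaw_jaw),np.sin(yaw_jaw),0]);M=np.c_[x,y,np.cross(x,y)]
    ax=np.array([-np.sin(tilt_dir),np.cos(tilt_dir),0]) 
    return R.from_rotvec(-tilt*ax).as_matrix()@M   # rotation -tilt about that axis moves -z towards +dir
E
python3 - <<'E'
from p import *
p,M=cmd();print(M.round(3)); print(tool(0,0,.5).round(2))
for y in(-10.2+90,-10.2-90): to([555,212,330],tool(np.radians(y)))
E
```

```text
[[-0.     0.235 -0.972]
 [ 0.001 -0.972 -0.235]
 [-1.    -0.001 -0.   ]]
[[ 0.48  0.88  0.  ]
 [ 0.    0.   -1.  ]
 [-0.88  0.48  0.  ]]
delta [-0.0977 -0.676  -0.5893] [-2.7267e+00 -2.0000e-03  2.0000e-04] deg 156.2
delta [-0.0977 -0.676  -0.5893] [4.148e-01 2.000e-04 1.400e-03] deg 23.8
```

>>> drive_tool:
  deltas:
    - [0, -0.01, -0.0225, -0.0196, 0, 0, 0]
    - [0, -0.02, -0.045, -0.0392, 0, 0, 0]
    - [0, -0.03, -0.0675, -0.0588, 0, 0, 0]
    - [0, -0.04, -0.09, -0.0784, 0, 0, 0]
    - [0, -0.05, -0.1125, -0.098, 0, 0, 0]
    - [0, -0.06, -0.135, -0.1176, 0, 0, 0]
    - [0, -0.07, -0.1575, -0.1372, 0, 0, 0]
    - [0, -0.08, -0.18, -0.1568, 0, 0, 0]
    - [0, -0.09, -0.2025, -0.1764, 0, 0, 0]
    - [0, -0.1, -0.225, -0.196, 0, 0, 0]
  squeeze: 40

```text
time: 0.98
tool_pos: [278.8, -317.1, 331.6]
tcp_rot: [-84.5, 90.0, 109.1]
ft_force: [0.4, 1.0, -0.2]
finger_gap: 85.3
```

>>> drive_tool:
  deltas:
    - [0, 0, -0.0225, -0.0196, 0, 0, 0]
    - [0, 0, -0.045, -0.0392, 0, 0, 0]
    - [0, 0, -0.0675, -0.0588, 0, 0, 0]
    - [0, 0, -0.09, -0.0784, 0, 0, 0]
    - [0, 0, -0.1125, -0.098, 0, 0, 0]
    - [0, 0, -0.135, -0.1176, 0, 0, 0]
    - [0, 0, -0.1575, -0.1372, 0, 0, 0]
    - [0, 0, -0.18, -0.1568, 0, 0, 0]
    - [0, 0, -0.2025, -0.1764, 0, 0, 0]
    - [0, 0, -0.225, -0.196, 0, 0, 0]

```text
time: 1.82
tool_pos: [416.5, -52.3, 331.2]
tcp_rot: [23.2, 90.0, -143.2]
ft_force: [-0.5, -1.1, -0.2]
finger_gap: 85.6
```

>>> drive_tool:
  deltas:
    - [0, 0, -0.0225, -0.0196, 0.0415, 0, 0]
    - [0, 0, -0.045, -0.0392, 0.083, 0, 0]
    - [0, 0, -0.0675, -0.0588, 0.1245, 0, 0]
    - [0, 0, -0.09, -0.0784, 0.166, 0, 0]
    - [0, 0, -0.1125, -0.098, 0.2075, 0, 0]
    - [0, 0, -0.135, -0.1176, 0.249, 0, 0]
    - [0, 0, -0.1575, -0.1372, 0.2905, 0, 0]
    - [0, 0, -0.18, -0.1568, 0.332, 0, 0]
    - [0, 0, -0.2025, -0.1764, 0.3735, 0, 0]
    - [0, 0, -0.226, -0.197, 0.415, 0, 0]

```text
time: 2.65
tool_pos: [555.1, 213.4, 330.9]
tcp_rot: [38.8, 90.0, -151.5]
ft_force: [0.1, -0.5, 0.6]
finger_gap: 85.6
```

```bash
python3 - <<'E'
from p import *
import pickle
upd([-.1,-.225,-.196,0,0,0]);upd([0,-.225,-.196,0,0,0]);upd([0,-.226,-.197,.415,0,0])
s=snapshot("wrist");save(s,"w1.png",k=1.5);pickle.dump(s,open("w1.pkl","wb"))
print(proj(s,[[555,212,198],[555,212,220]])*1.5)
E
```

```text
cmd [ 374.  -397.   331.1] meas [555.1 213.4 330.9] roterr [-0. -0.  0.] J [ 16.   6.  77.  -0.  97. 116.] F [ 0.1 -0.5  0.6] gap 85.6 t 2.65
cmd [ 607.1 -210.8  330.9] meas [555.1 213.4 330.9] roterr [-0. -0.  0.] J [ 16.   6.  77.  -0.  97. 116.] F [ 0.1 -0.5  0.6] gap 85.6 t 2.65
cmd [841.5 -23.7 330.8] meas [555.1 213.4 330.9] roterr [-23.78  -0.    -0.  ] J [ 16.   6.  77.  -0.  97. 116.] F [ 0.1 -0.5  0.6] gap 85.6 t 2.65
[[388.06180811 276.02338659]
 [388.10872188 287.21804147]]
```

View pics/w1.png

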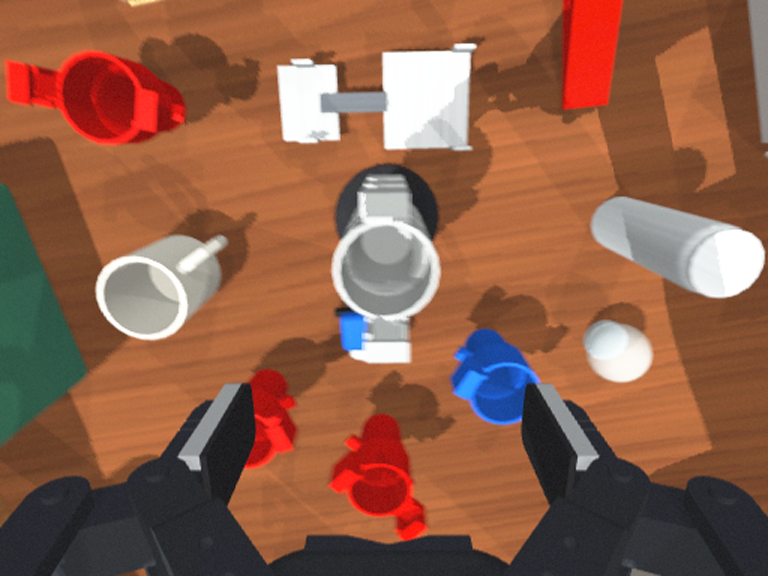

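```bash
rm cmd.json; python3 - <<'E'
from p import *
M=R.from_euler("xyz",[-95.08539836,89.91742379,98.48345929],degrees=True).as_matrix()
p=np.array([140.776,-583.256,231.292])+M@np.array([-100,-676,-589.])
M=M@R.from_rotvec([.415,0,0]).as_matrix()
json.dump({"p":p.tolist(),"R":M.tolist()},open("cmd.json","w"));upd([0]*6)
from ov import *
s=pickle.load(open("w1.pkl","rb"))
for i,ps in enumerate(([555.3,212,np.radians(-10.2)],[553,212.5,np.radians(-9.2)])):
  im=cv2.resize(s["frame"][90:260,180:330],None,fx=3.5,fy=3.5,interpolation=cv2.INTER_CUBIC);o=(180,90)
  for r,z,c in((32,198,(0,255,255)),(29,198,(0,255,255)),(52,0,(0,255,0))): draw(im,s,o,T(ps,circ(r,z)),c,3.5)
  for sg in(1,-1):draw(im,s,o,T(ps,[(sg*32,-13,220),(sg*50,-13,220),(sg*50,13,220),(sg*32,13,220)]),(255,0,255),3.5)
  cv2.imwrite("pics/w1o%d.png"%i,im)
cv2.imwrite("pics/w1o.png",cv2.resize(np.hstack([cv2.imread("pics/w1o%d.png"%i) for i in(0,1)]),None,fx=.75,fy=.75))
E
```

```text
cmd [554.8 211.9 332.3] meas [556.1 217.8 329.1] roterr [ 0.17 -0.1  -0.01] J [ 16.   6.  77.   0.  97. 117.] F [-5.3  0.3 -0.8] gap 85.5 t 2.7
```

View pics/w1o.png

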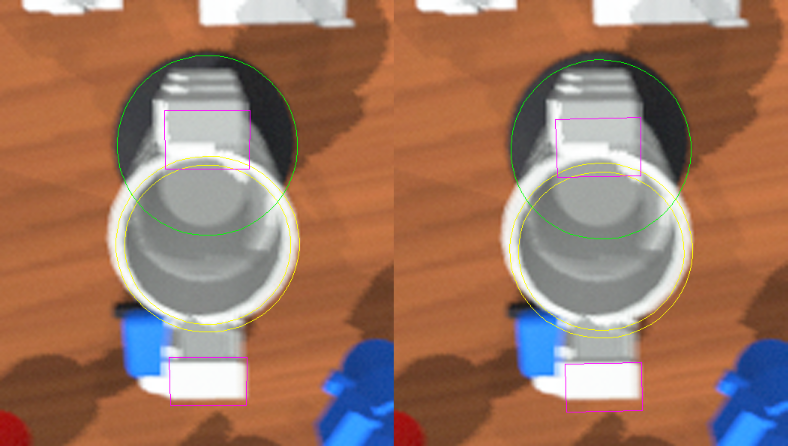

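>>> drive_tool:
  deltas:
    - [0, 0.005, 0, 0, 0, 0, 0]
    - [0, 0.01, 0, 0, 0, 0, 0]
    - [0, 0.015, 0, 0, 0, 0, 0]
    - [0, 0.02, 0, 0, 0, 0, 0]
    - [0, 0.02, 0, 0, 0, 0, 0]
    - [0, 0.02, 0, 0, 0, 0, 0]
    - [0, 0.02, 0, 0, 0, 0, 0]
    - [0, 0.02, 0, 0, 0, 0, 0]
    - [0, 0.02, 0, 0, 0, 0, 0]
    - [0, 0.02, 0, 0, 0, 0, 0]

```text
time: 3.53
tool_pos: [554.9, 212.0, 311.7]
tcp_rot: [-148.9, 90.0, 20.9]
ft_force: [-0.3, -1.0, 0.1]
finger_gap: 85.3
```

```bash
python3 - <<'E'
from p import *
upd([.02,0,0,0,0,0])
from ov import *
s=snapshot("wrist");pickle.dump(s,open("w2.pkl","wb"))
for i,ps in enumerate(([555.3,212,np.radians(-10.2)],[556.5,213.,np.radians(-10)])):
  im=cv2.resize(s["frame"][90:260,180:330],None,fx=3.5,fy=3.5,interpolation=cv2.INTER_CUBIC);o=(180,90)
  for r,z,c in((32,198,(0,255,255)),(29,198,(0,255,255)),(52,0,(0,255,0))): draw(im,s,o,T(ps,circ(r,z)),c,3.5)
  for sg in(1,-1):draw(im,s,o,T(ps,[(sg*32,-13,220),(sg*50,-13,220),(sg*50,13,220),(sg*32,13,220)]),(255,0,255),3.5)
  cv2.imwrite("pics/w2o%d.png"%i,im)
cv2.imwrite("pics/w2o.png",cv2.resize(np.hstack([cv2.imread("pics/w2o%d.png"%i) for i in(0,1)]),None,fx=.75,fy=.75))
E
```

```text
cmd [554.8 211.9 312.3] meas [554.9 212.  311.7] roterr [0.01 0.06 0.06] J [ 16.   5.  79.   0.  95. 116.] F [-0.3 -1.   0.1] gap 85.3 t 3.53
```

View pics/w2o.png

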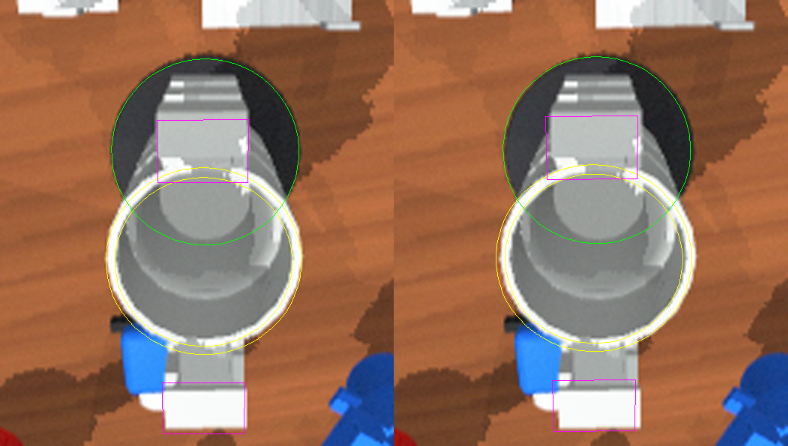

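```bash
python3 - <<'E'
from p import *
to([555.8,212,160],tool(np.radians(-100.2)))
E
```

```text
delta [ 0.1523 -0.     -0.0011] [-0.0002  0.0005  0.0014] deg 0.1
```

>>> drive_tool:
  deltas:
    - [0, 0.02, 0, -0.001, 0, 0, 0]
    - [0, 0.04, 0, -0.001, 0, 0, 0]
    - [0, 0.06, 0, -0.001, 0, 0, 0]
    - [0, 0.08, 0, -0.001, 0, 0, 0]
    - [0, 0.1, 0, -0.001, 0, 0, 0]
    - [0, 0.115, 0, -0.001, 0, 0, 0]
    - [0, 0.13, 0, -0.001, 0, 0, 0]
    - [0, 0.14, 0, -0.001, 0, 0, 0]
    - [0, 0.148, 0, -0.001, 0, 0, 0.001]
    - [0, 0.152, 0, -0.001, 0, 0, 0.001]

```text
time: 4.42
tool_pos: [555.3, 211.8, 158.2]
tcp_rot: [54.5, 89.9, -135.7]
ft_force: [0.1, -0.3, 0.8]
finger_gap: 85.6
```

```bash
python3 - <<'E'
from p import *
upd([.152,0,-.001,0,0,.001])
s=snapshot("wrist");save(s,"w3.png",k=1.5);s=snapshot("side");save(s,"s3.png",(140,170,260,260),5)
E
```

```text
cmd [555.7 212.  160.3] meas [555.3 211.8 158.2] roterr [ 0.   -0.04  0.11] J [ 16.   9.  91.  -0.  80. 116.] F [ 0.1 -0.3  0.8] gap 85.6 t 4.42
```

View pics/w3.png

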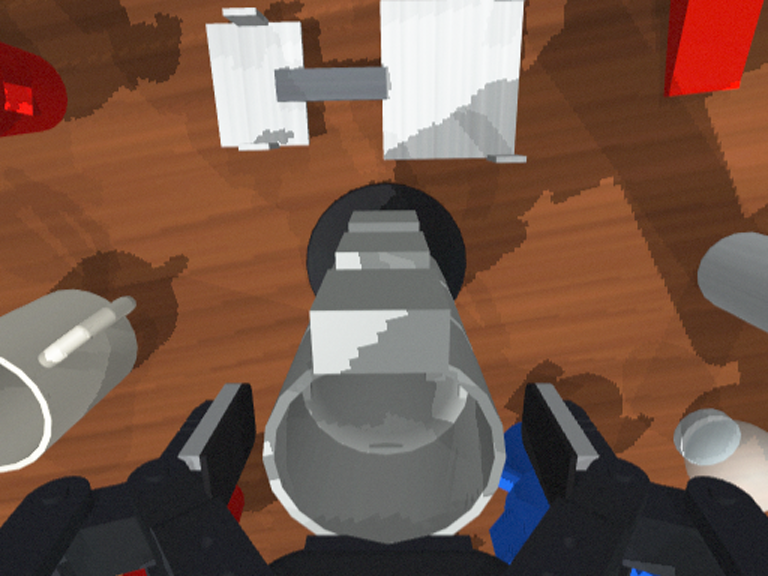

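View pics/s3.png

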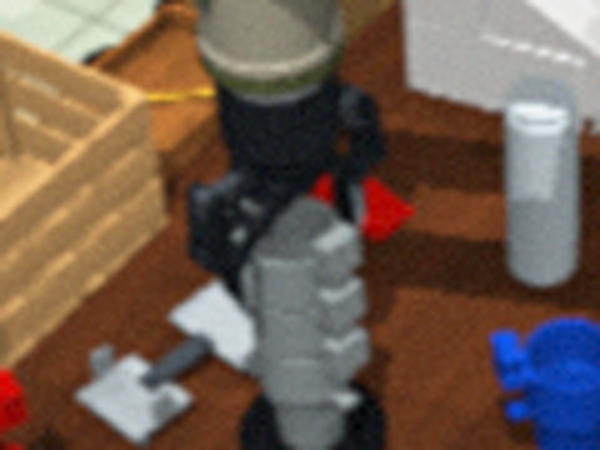

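>>> drive_tool:
  deltas:
    - [60, 0, 0, 0, 0, 0, 0]
    - [120, 0, 0, 0, 0, 0, 0]
    - [255, 0, 0, 0, 0, 0, 0]
    - [255, 0, 0, 0, 0, 0, 0]
    - [255, 0, 0, 0, 0, 0, 0]
    - [255, 0, 0, 0, 0, 0, 0]
    - [255, 0, 0, 0, 0, 0, 0]
    - [255, 0, 0, 0, 0, 0, 0]
    - [255, 0, 0, 0, 0, 0, 0]
    - [255, 0, 0, 0, 0, 0, 0]
  squeeze: 40

```text
time: 5.35
tool_pos: [556.6, 212.1, 160.7]
tcp_rot: [-178.8, 89.9, -9.0]
ft_force: [-0.5, 0.0, 5.9]
finger_gap: 63.1
```

```bash
python3 - <<'E'
from p import *
upd([0]*6);print(sense()["wrist_torque"])
s=snapshot("wrist");save(s,"w4.png",k=1.5)
E
```

```text
cmd [555.7 212.  160.3] meas [556.6 212.1 160.7] roterr [0.   0.15 0.02] J [ 16.   9.  91.  -0.  80. 116.] F [-0.5  0.   5.9] gap 63.1 t 5.35
[ 0.15113937  0.0025363  -0.01087988]
```

View pics/w4.png

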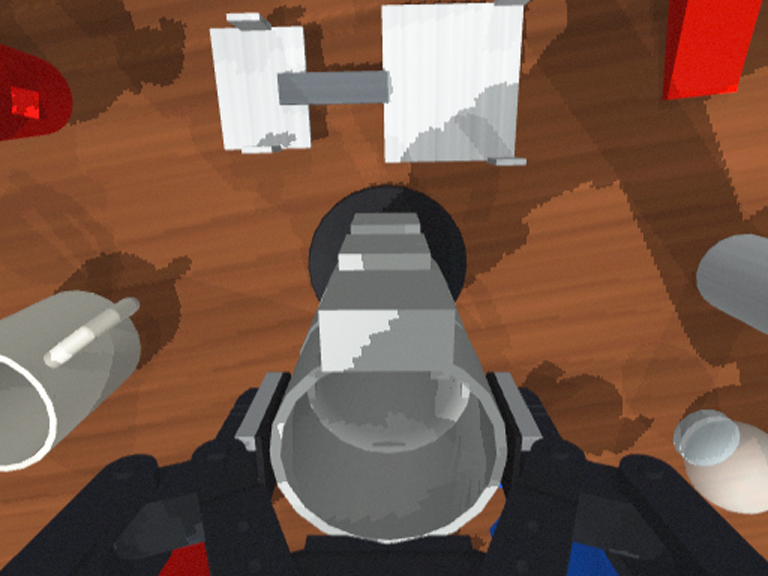

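>>> drive_tool:
  deltas:
    - [255, -0.001, 0, 0, 0, 0, 0]
    - [255, -0.002, 0, 0, 0, 0, 0]
    - [255, -0.003, 0, 0, 0, 0, 0]
    - [255, -0.004, 0, 0, 0, 0, 0]
    - [255, -0.005, 0, 0, 0, 0, 0]
    - [255, -0.006, 0, 0, 0, 0, 0]
    - [255, -0.007, 0, 0, 0, 0, 0]
    - [255, -0.008, 0, 0, 0, 0, 0]
    - [255, -0.008, 0, 0, 0, 0, 0]
    - [255, -0.008, 0, 0, 0, 0, 0]

```text
time: 6.23
tool_pos: [555.8, 211.9, 167.4]
tcp_rot: [102.8, 89.9, -87.4]
ft_force: [-0.7, -0.1, -1.9]
finger_gap: 63.7
```

```bash
python3 - <<'E'
from p import *
upd([-.008,0,0,0,0,0]);print(sense()["wrist_torque"])
from ov import *
s=snapshot("wrist");save(s,"w5.png",k=1.5);s=snapshot("side");save(s,"s5.png",(160,190,240,270),7);s=snapshot("scene");save(s,"s5b.png",(270,150,350,230),7)
E
```

```text
cmd [555.7 212.  168.3] meas [555.8 211.9 167.4] roterr [0.   0.04 0.07] J [ 16.   9.  91.  -0.  81. 116.] F [-0.7 -0.1 -1.9] gap 63.7 t 6.23
[-0.00633738 -0.00039239  0.02119834]
```

View pics/s5.png

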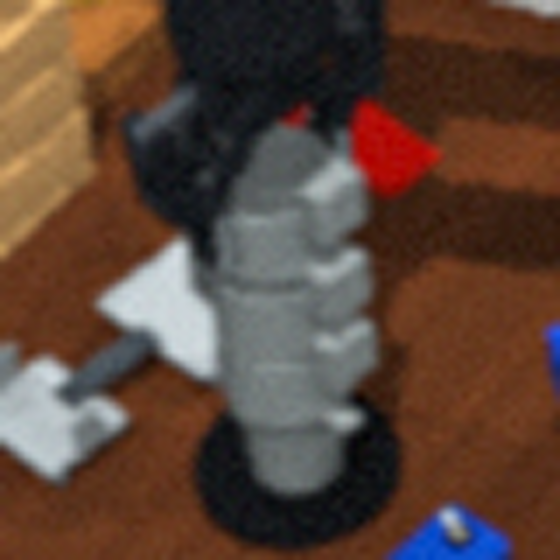

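View pics/s5b.png

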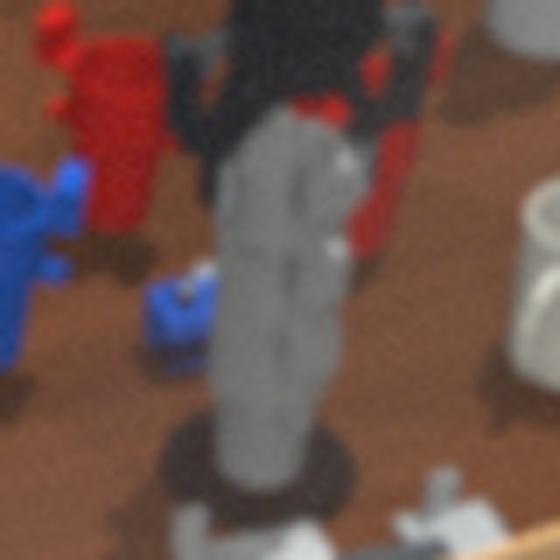

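>>> drive_tool:
  deltas:
    - [255, -0.001, 0, 0, 0, 0, 0]
    - [255, -0.001, 0, 0, -0.03, 0, 0]
    - [255, -0.001, 0, 0, -0.08, 0, 0]
    - [255, -0.001, 0, 0, -0.13, 0, 0]
    - [255, -0.001, 0, 0, -0.18, 0, 0]
    - [255, -0.001, 0, 0, -0.24, 0, 0]
    - [255, -0.001, 0, 0, -0.3, 0, 0]
    - [255, -0.001, 0, 0, -0.36, 0, 0]
    - [255, -0.001, 0, 0, -0.4, 0, 0]
    - [255, -0.001, 0, 0, -0.4, 0, 0]

```text
time: 7.22
tool_pos: [555.7, 211.9, 168.3]
tcp_rot: [65.1, 89.9, -102.0]
ft_force: [-0.4, 0.8, -1.7]
finger_gap: 63.8
```

```bash
python3 - <<'E'
from p import *
upd([-.001,0,0,-.4,0,0]);print(sense()["wrist_torque"])
s=snapshot("wrist");save(s,"w6.png",k=1.5)
E
```

```text
cmd [555.7 212.  169.3] meas [555.7 211.9 168.3] roterr [-0.11 -0.01  0.08] J [16.  9. 90. -0. 81. 93.] F [-0.4  0.8 -1.7] gap 63.8 t 7.22
[-0.00166221  0.00278779 -0.06516434]
```

View pics/w6.png

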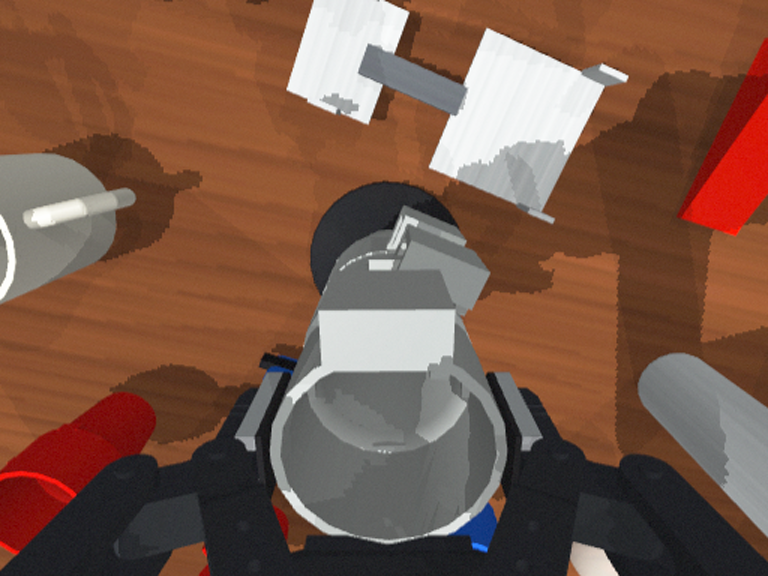

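The cup is turning freely: the middle cup's clip now shows to the right of the top cup's clip, and no load is building up. I'll finish the turn at this height.

>>> drive_tool:
  deltas:
    - [255, 0, 0, 0, -0.05, 0, 0]
    - [255, 0, 0, 0, -0.1, 0, 0]
    - [255, 0, 0, 0, -0.15, 0, 0]
    - [255, 0, 0, 0, -0.2, 0, 0]
    - [255, 0, 0, 0, -0.25, 0, 0]
    - [255, 0, 0, 0, -0.3, 0, 0]
    - [255, 0, 0, 0, -0.35, 0, 0]
    - [255, 0, 0, 0, -0.38, 0, 0]
    - [255, 0, 0, 0, -0.4, 0, 0]
    - [255, 0, 0, 0, -0.4, 0, 0]

```text
time: 8.1
tool_pos: [555.7, 211.9, 168.3]
tcp_rot: [44.4, 89.9, -99.9]
ft_force: [0.8, -0.3, -0.6]
finger_gap: 63.4
```

```bash
python3 - <<'E'
from p import *
upd([0,0,0,-.4,0,0]);print(sense()["wrist_torque"])
s=snapshot("wrist");save(s,"w7.png",k=1.5)
E
```

```text
cmd [555.7 212.  169.3] meas [555.7 211.9 168.3] roterr [ 0.02 -0.04  0.07] J [16.  9. 90. -0. 81. 70.] F [ 0.8 -0.3 -0.6] gap 63.4 t 8.1
[ 0.02565279 -0.03438659 -0.01743321]
```

View pics/w7.png

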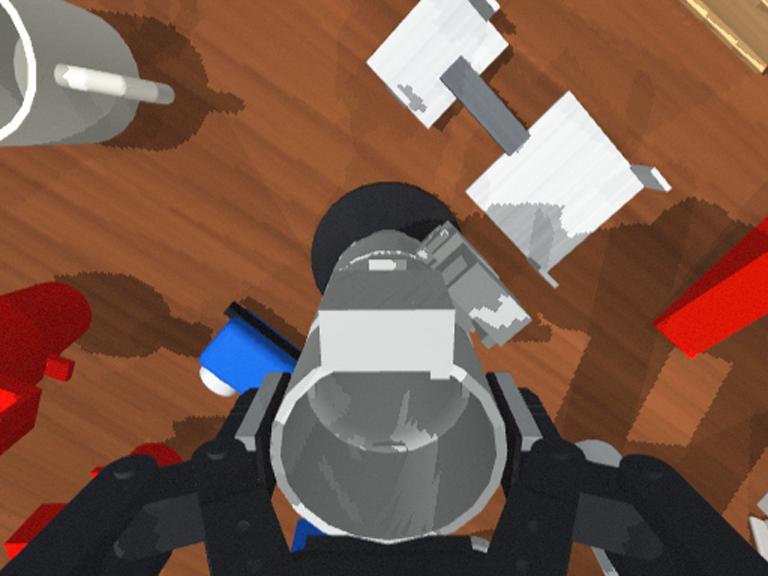

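>>> drive_tool:
  deltas:
    - [255, -0.005, 0, 0, 0, 0, 0]
    - [255, -0.012, 0, 0, 0, 0, 0]
    - [255, -0.022, 0, 0, 0, 0, 0]
    - [255, -0.034, 0, 0, 0, 0, 0]
    - [255, -0.05, 0, 0, 0, 0, 0]
    - [255, -0.068, 0, 0, 0, 0, 0]
    - [255, -0.088, 0, 0, 0, 0, 0]
    - [255, -0.108, 0, 0, 0, 0, 0]
    - [255, -0.13, 0, 0, 0, 0, 0]
    - [255, -0.15, 0, 0, 0, 0, 0]

```text
time: 8.98
tool_pos: [555.9, 212.1, 321.4]
tcp_rot: [134.3, 89.9, -10.1]
ft_force: [0.1, -0.2, -1.0]
finger_gap: 63.2
```

```bash
python3 - <<'E'
from p import *
upd([-.15,0,0,0,0,0])
s=snapshot("side");save(s,"s8.png",k=1.5)
# plan bin pose
hx,hy,psi,th=569.7,-230.6,.1614,.55
from ov import binpt,T
def binpose(xf,cupmid,th_tool=.55):
    # TCP: cup_mid is at TCP z -(160.7-158)=-2.7 -> TCP is 2.7 above cup mid along cup axis
    q=binpt(th,[[65+xf,0,9+cupmid+2.7]])
    return T([hx,hy,psi],q)[0], tool(psi-np.pi/2,psi,th_tool)
for h in (200,65):
    P,M=binpose(-9,h);print(h,P.round(1));to(P,M)
print("can etc"); 
a=None
import pickle
a=pickle.load(open("scene0.pkl","rb"))
print("can base~",onz(a,370/1.5,345/1.5,0))
E
```

```text
cmd [555.8 211.9 319.3] meas [555.9 212.1 321.4] roterr [0.02 0.08 0.12] J [16.  5. 78. -0. 96. 70.] F [ 0.1 -0.2 -1. ] gap 63.2 t 8.98
200 [ 507.6 -240.7  209.7]
delta [0.1094 0.3399 0.3028] [0.4485 0.5403 0.1271] deg 40.9
65 [ 577.3 -229.4   94.7]
delta [0.2245 0.3713 0.2396] [0.4485 0.5403 0.1271] deg 40.9
can etc
can base~ [527.77545371 -19.42335852   0.        ]
```

View pics/s8.png

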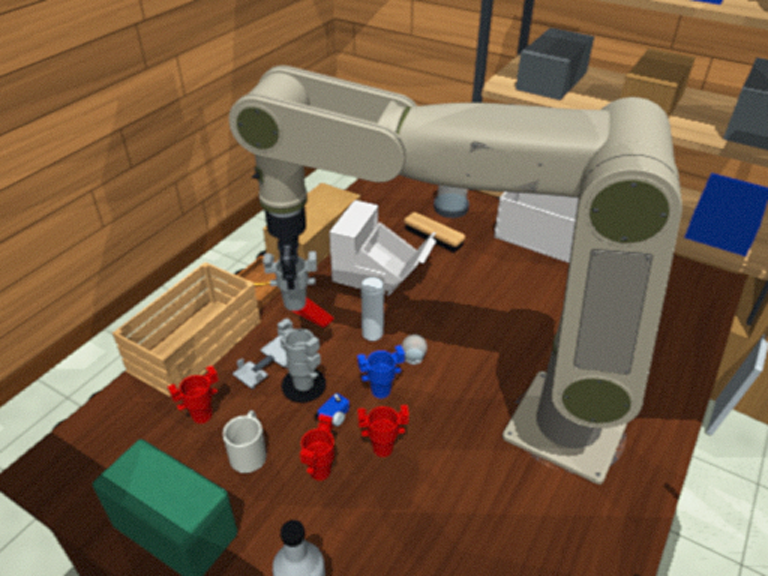

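```bash
cat >> p.py <<'E'
hx,hy,psi,th=569.7,-230.6,.1614,.55
def binpose(xf,cupmid,th_tool=.55,yf=0):
    from ov import binpt,T
    q=binpt(th,[[65+xf,yf,9+cupmid+2.7]])
    return T([hx,hy,psi],q)[0], tool(psi-np.pi/2,psi,th_tool)
E
python3 - <<'E'
from p import *
P,M=binpose(-9,230);print(P);d,r=to([530,-20,325],M)
E
```

```text
[ 492.12931066 -243.22976851  235.3256618 ]
delta [-0.0058  0.1735  0.156 ] [0.4485 0.5403 0.1271] deg 40.9
```

>>> drive_tool:
  deltas:
    - [255, -0.0006, 0.0174, 0.0156, 0.045, 0.054, 0.013]
    - [255, -0.0012, 0.0348, 0.0312, 0.09, 0.108, 0.0255]
    - [255, -0.0018, 0.052, 0.0468, 0.135, 0.162, 0.038]
    - [255, -0.0024, 0.0694, 0.0624, 0.179, 0.216, 0.051]
    - [255, -0.003, 0.0868, 0.078, 0.224, 0.27, 0.0635]
    - [255, -0.0036, 0.104, 0.0936, 0.269, 0.324, 0.076]
    - [255, -0.0042, 0.1214, 0.1092, 0.314, 0.378, 0.089]
    - [255, -0.0048, 0.1388, 0.1248, 0.359, 0.432, 0.102]
    - [255, -0.0054, 0.156, 0.1404, 0.404, 0.486, 0.114]
    - [255, -0.006, 0.1735, 0.156, 0.4485, 0.5405, 0.127]

```text
time: 9.87
tool_pos: [529.8, -20.9, 326.3]
tcp_rot: [179.8, 58.2, 8.9]
ft_force: [-0.4, -0.6, -1.3]
finger_gap: 63.6
```

```bash
python3 - <<'E'
from p import *
upd([-.006,.1735,.156,.4485,.5405,.127])
P,M=binpose(-9,230);d,r=to(P,M)
E
```

```text
cmd [530.  -20.  325.2] meas [529.8 -20.9 326.3] roterr [0.03 0.26 0.18] J [-17. -36. 118.  14.  70.  62.] F [-0.4 -0.6 -1.3] gap 63.6 t 9.87
delta [0.0383 0.2143 0.1095] [-0.     -0.0001  0.0002] deg 0.0
```

>>> drive_tool:
  deltas:
    - [255, 0.0038, 0.0214, 0.011, 0, 0, 0]
    - [255, 0.0077, 0.0428, 0.022, 0, 0, 0]
    - [255, 0.0115, 0.0642, 0.033, 0, 0, 0]
    - [255, 0.0153, 0.0857, 0.044, 0, 0, 0]
    - [255, 0.0192, 0.107, 0.055, 0, 0, 0]
    - [255, 0.023, 0.1285, 0.066, 0, 0, 0]
    - [255, 0.0268, 0.15, 0.077, 0, 0, 0]
    - [255, 0.0306, 0.1714, 0.088, 0, 0, 0]
    - [255, 0.0345, 0.1928, 0.099, 0, 0, 0]
    - [255, 0.0383, 0.2143, 0.1095, 0, 0, 0]

```text
time: 10.7
tool_pos: [491.9, -244.7, 235.8]
tcp_rot: [179.7, 58.4, 9.0]
ft_force: [-0.3, 0.1, -1.6]
finger_gap: 63.6
```

```bash
python3 - <<'E'
from p import *
upd([.0383,.2143,.1095,0,0,0])
P,M=binpose(-9,120);d,r=to(P,M)
E
```

```text
cmd [ 492.1 -243.3  235.3] meas [ 491.9 -244.7  235.8] roterr [-0.09  0.05  0.15] J [-49. -22. 118.  28.  69.  25.] F [-0.3  0.1 -1.6] gap 63.6 t 10.7
delta [ 0.11 -0.   -0.  ] [-0.     -0.0001  0.0002] deg 0.0
```

>>> drive_tool:
  deltas:
    - [255, 0.01, 0, 0, 0, 0, 0]
    - [255, 0.02, 0, 0, 0, 0, 0]
    - [255, 0.03, 0, 0, 0, 0, 0]
    - [255, 0.04, 0, 0, 0, 0, 0]
    - [255, 0.05, 0, 0, 0, 0, 0]
    - [255, 0.06, 0, 0, 0, 0, 0]
    - [255, 0.07, 0, 0, 0, 0, 0]
    - [255, 0.075, 0, 0, 0, 0, 0]
    - [255, 0.08, 0, 0, 0, 0, 0]
    - [255, 0.08, 0, 0, 0, 0, 0]

```text
time: 11.53
tool_pos: [533.5, -236.0, 165.5]
tcp_rot: [180.0, 58.5, 9.3]
ft_force: [-0.7, -0.3, -1.5]
finger_gap: 63.4
```

```bash
python3 - <<'E'
from p import *
upd([.08,0,0,0,0,0])
from ov import *
s=snapshot("side");save(s,"s9.png",(190,80,310,200),5)
im=cv2.imread("pics/s9.png");o=(190,80)
# predicted cup at hover: bin frame h=150
xf=-9
for r,z in((22,90),(32,150),(32,190)):
    c=circ(r,z+9);c[:,0]+=65+xf;draw(im,s,o,T([hx,hy,psi],binpt(th,c)),(0,255,255),5)
draw(im,s,o,T([hx,hy,psi],binpt(th,[(0,-61,150),(0,-61,9),(128,-61,9),(128,-61,69),(128,61,69),(128,61,9),(0,61,9),(0,61,150)])),(255,0,255),5)
cv2.imwrite("pics/s9.png",im)
s=snapshot("wrist");im=cv2.resize(s["frame"],None,fx=1.5,fy=1.5);o=(0,0)
for r,z in((22,90),(32,190)):
    c=circ(r,z+9);c[:,0]+=65+xf;draw(im,s,o,T([hx,hy,psi],binpt(th,c)),(0,255,255),1.5)
draw(im,s,o,T([hx,hy,psi],binpt(th,[(0,-61,69),(0,-61,9),(128,-61,9),(128,-61,69),(128,61,69),(128,61,9),(0,61,9),(0,61,69)])),(255,0,255),1.5)
draw(im,s,o,T([hx,hy,psi],[(87,-78,171),(158,-78,171),(158,78,171),(87,78,171)]),(0,0,255),1.5)
cv2.imwrite("pics/w9.png",im)
E
```

```text
cmd [ 533.4 -236.5  167.1] meas [ 533.5 -236.   165.5] roterr [-0.03 -0.05 -0.01] J [-44. -13. 118.  29.  59.  25.] F [-0.7 -0.3 -1.5] gap 63.4 t 11.53
```

View pics/s9.png

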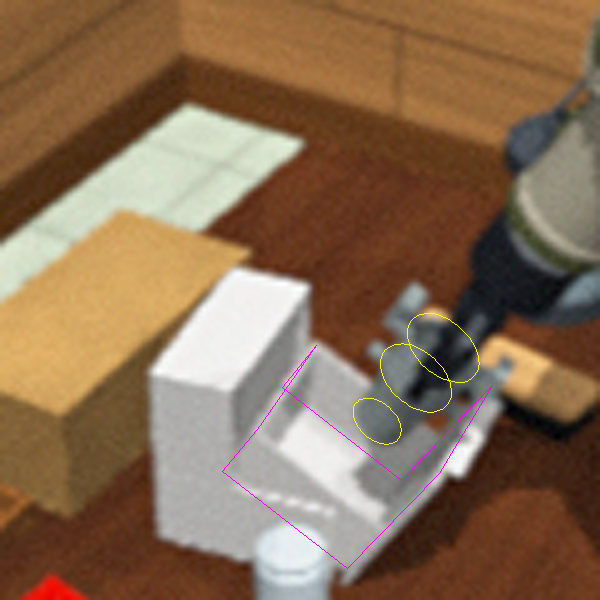

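View pics/w9.png

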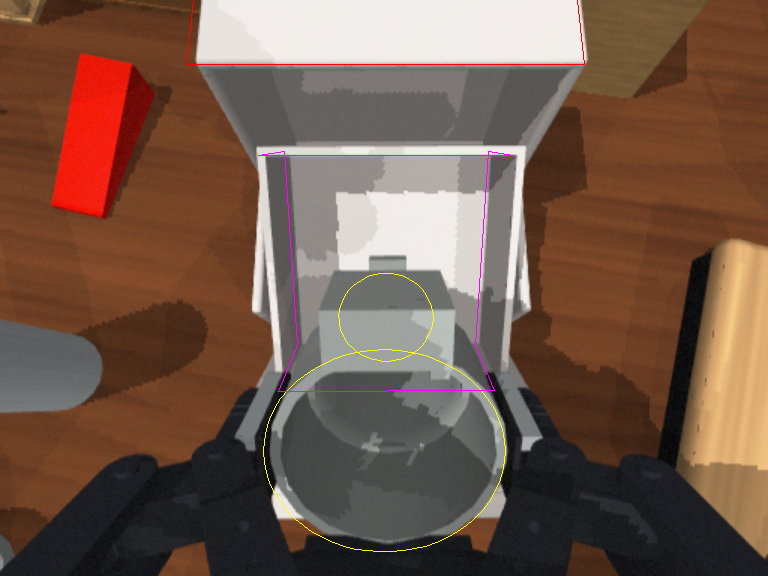

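>>> drive_tool:
  deltas:
    - [255, 0.008, 0, -0.004, 0, 0, 0]
    - [255, 0.018, 0, -0.005, 0, 0, 0]
    - [255, 0.028, 0, -0.005, 0, 0, 0]
    - [255, 0.038, 0, -0.005, 0, 0, 0]
    - [255, 0.048, 0, -0.005, 0, 0, 0]
    - [255, 0.058, 0, -0.005, 0, 0, 0]
    - [255, 0.066, 0, -0.005, 0, 0, 0]
    - [255, 0.074, 0, -0.005, 0, 0, 0]
    - [255, 0.079, 0, -0.005, 0, 0, 0]
    - [255, 0.08, 0, -0.005, 0, 0, 0]

```text
time: 12.47
tool_pos: [578.8, -228.8, 99.7]
tcp_rot: [180.0, 58.5, 9.3]
ft_force: [0.5, 0.6, -1.2]
finger_gap: 63.6
```

```bash
python3 - <<'E'
from p import *
upd([.08,0,-.005,0,0,0])
s=snapshot("side");save(s,"s10.png",(210,100,300,200),6)
s=snapshot("scene");save(s,"s10b.png",(150,150,260,260),6)
s=snapshot("wrist");save(s,"w10.png",k=1.5)
E
```

```text
cmd [ 578.9 -229.1  101.5] meas [ 578.8 -228.8   99.7] roterr [-0.02 -0.07  0.  ] J [-40.  -3. 116.  31.  49.  24.] F [ 0.5  0.6 -1.2] gap 63.6 t 12.47
```

View pics/s10.png

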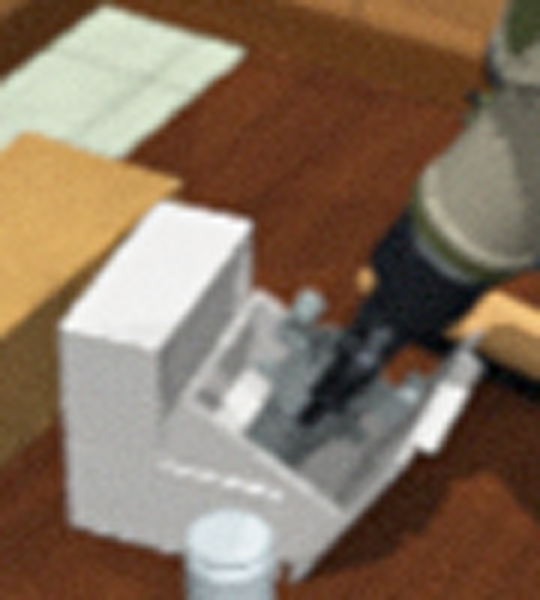

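View pics/w10.png

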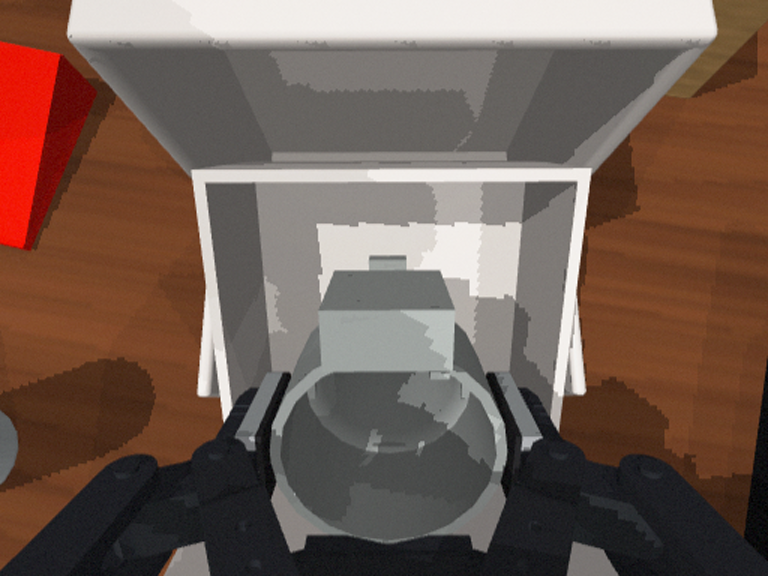

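>>> drive_tool:
  deltas:
    - [255, 0.001, 0, 0, 0, 0, 0]
    - [255, 0.002, 0, 0, 0, 0, 0]
    - [255, 0.003, 0, 0, 0, 0, 0]
    - [255, 0.004, 0, 0, 0, 0, 0]
    - [255, 0.005, 0, 0, 0, 0, 0]
    - [255, 0.006, 0, 0, 0, 0, 0]
    - [255, 0.007, 0, 0, 0, 0, 0]
    - [255, 0.007, 0, 0, 0, 0, 0]
    - [255, 0.007, 0, 0, 0, 0, 0]
    - [255, 0.007, 0, 0, 0, 0, 0]

```text
time: 13.45
tool_pos: [582.5, -228.7, 95.2]
tcp_rot: [179.9, 58.5, 9.1]
ft_force: [-0.2, -0.0, -0.9]
finger_gap: 63.6
```

```bash
python3 - <<'E'
from p import *
upd([.007,0,0,0,0,0])
E
```

```text
cmd [ 582.5 -228.5   95.6] meas [ 582.5 -228.7   95.2] roterr [-0.04 -0.    0.07] J [-40.  -2. 116.  32.  49.  24.] F [-0.2 -0.  -0.9] gap 63.6 t 13.45
```

>>> drive_tool:
  deltas:
    - [255, 0.0005, 0, 0, 0, 0, 0]
    - [255, 0.001, 0, 0, 0, 0, 0]
    - [255, 0.0015, 0, 0, 0, 0, 0]
    - [255, 0.002, 0, 0, 0, 0, 0]
    - [255, 0.0025, 0, 0, 0, 0, 0]
    - [255, 0.003, 0, 0, 0, 0, 0]
    - [255, 0.003, 0, 0, 0, 0, 0]
    - [255, 0.003, 0, 0, 0, 0, 0]
    - [255, 0.003, 0, 0, 0, 0, 0]
    - [255, 0.003, 0, 0, 0, 0, 0]

```text
time: 14.28
tool_pos: [584.1, -228.5, 92.6]
tcp_rot: [179.9, 58.5, 9.1]
ft_force: [0.3, 0.5, -1.6]
finger_gap: 63.5
```

```bash
python3 - <<'E'
from p import *
upd([.003,0,0,0,0,0])
s=snapshot("side");save(s,"s11.png",(210,100,300,200),6)
E
```

```text
cmd [ 584.  -228.3   93. ] meas [ 584.1 -228.5   92.6] roterr [-0.04  0.    0.07] J [-39.  -1. 116.  32.  48.  24.] F [ 0.3  0.5 -1.6] gap 63.5 t 14.28
```

View pics/s11.png

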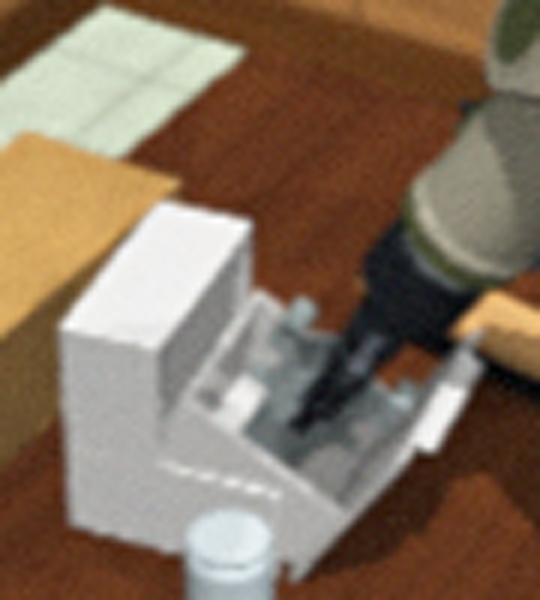

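>>> drive_tool:
  deltas:
    - [255, 0.0005, 0, 0, 0, 0, 0]
    - [255, 0.001, 0, 0, 0, 0, 0]
    - [255, 0.0015, 0, 0, 0, 0, 0]
    - [255, 0.002, 0, 0, 0, 0, 0]
    - [255, 0.0025, 0, 0, 0, 0, 0]
    - [255, 0.003, 0, 0, 0, 0, 0]
    - [255, 0.0035, 0, 0, 0, 0, 0]
    - [255, 0.004, 0, 0, 0, 0, 0]
    - [255, 0.004, 0, 0, 0, 0, 0]
    - [255, 0.004, 0, 0, 0, 0, 0]

```text
time: 15.17
tool_pos: [586.4, -228.2, 90.1]
tcp_rot: [179.8, 58.4, 9.1]
ft_force: [-6.5, 1.3, 6.4]
finger_gap: 63.0
```

```bash
python3 - <<'E'
from p import *
upd([.004,0,0,0,0,0]);print(sense()["wrist_torque"])
E
```

```text
cmd [ 586.1 -227.9   89.6] meas [ 586.4 -228.2   90.1] roterr [-0.07  0.04  0.07] J [-39.  -1. 115.  32.  48.  23.] F [-6.5  1.3  6.4] gap 63.0 t 15.17
[0.43083987 0.74402177 0.27735559]
```

>>> drive_tool:
  deltas:
    - [255, -0.0008, 0, 0, 0, 0, 0]
    - [62, -0.0008, 0, 0, 0, 0, 0]
    - [56, -0.0008, 0, 0, 0, 0, 0]
    - [50, -0.0008, 0, 0, 0, 0, 0]
    - [44, -0.0008, 0, 0, 0, 0, 0]
    - [38, -0.0008, 0, 0, 0, 0, 0]
    - [32, -0.0008, 0, 0, 0, 0, 0]
    - [28, -0.0008, 0, 0, 0, 0, 0]
    - [25, -0.0008, 0, 0, 0, 0, 0]
    - [25, -0.0008, 0, 0, 0, 0, 0]
  squeeze: 20

```text
time: 16.0
tool_pos: [585.7, -228.2, 89.9]
tcp_rot: [179.9, 58.5, 9.1]
ft_force: [-0.2, 0.4, -0.5]
finger_gap: 77.0
```

```bash
python3 - <<'E'
from p import *
upd([-.0008,0,0,0,0,0]);print(sense()["wrist_torque"])
s=snapshot("side");save(s,"s12.png",(210,100,300,200),6)
s=snapshot("wrist");save(s,"w12.png",k=1.5)
E
```

```text
cmd [ 585.7 -228.    90.3] meas [ 585.7 -228.2   89.9] roterr [-0.04 -0.    0.07] J [-39.  -1. 116.  32.  48.  23.] F [-0.2  0.4 -0.5] gap 77.0 t 16.0
[-0.04655981  0.22774076  0.04966248]
```

View pics/s12.png

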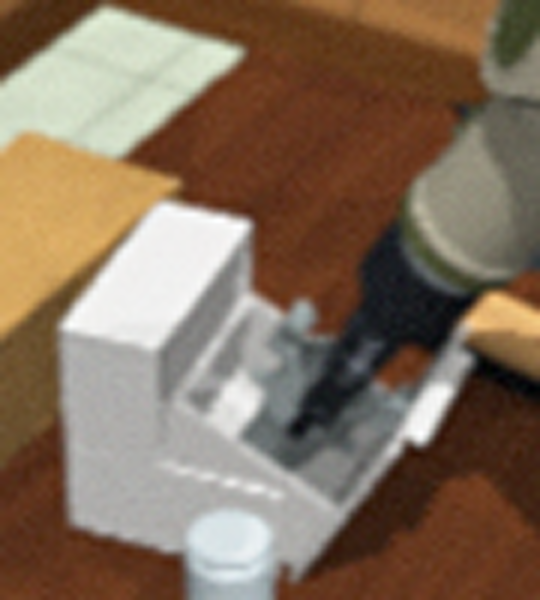

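View pics/w12.png

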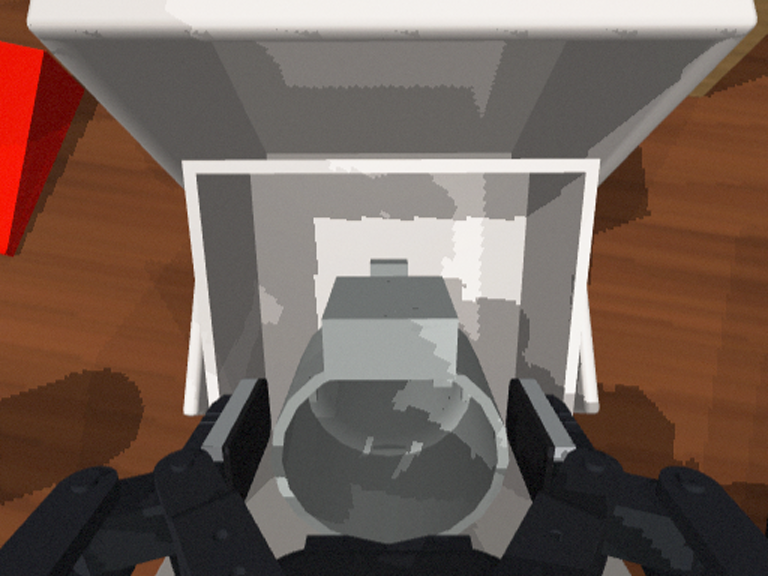

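>>> drive_tool:
  deltas:
    - [18, 0, 0, 0, 0, 0, 0]
    - [15, 0, 0, 0, 0, 0, 0]
    - [15, 0, 0, 0, 0, 0, 0]
    - [15, -0.008, 0, 0, 0, 0, 0]
    - [15, -0.02, 0, 0, 0, 0, 0]
    - [15, -0.035, 0, 0, 0, 0, 0]
    - [15, -0.055, 0, 0, 0, 0, 0]
    - [15, -0.08, 0, 0, 0, 0, 0]
    - [15, -0.105, 0, 0, 0, 0, 0]
    - [15, -0.13, 0, 0, 0, 0, 0]

```text
time: 16.93
tool_pos: [517.7, -238.9, 202.0]
tcp_rot: [179.8, 58.5, 9.1]
ft_force: [-0.4, -1.0, -0.2]
finger_gap: 80.3
```

```bash
python3 - <<'E'
from p import *
upd([-.13,0,0,0,0,0])
s=snapshot("side");save(s,"s13.png",(210,100,300,200),6)
s=snapshot("wrist");save(s,"w13.png",k=1.5)
E
```

```text
cmd [ 518.6 -238.9  201.1] meas [ 517.7 -238.9  202. ] roterr [-0.05 -0.01  0.08] J [-46. -18. 118.  29.  64.  25.] F [-0.4 -1.  -0.2] gap 80.3 t 16.93
```

View pics/s13.png

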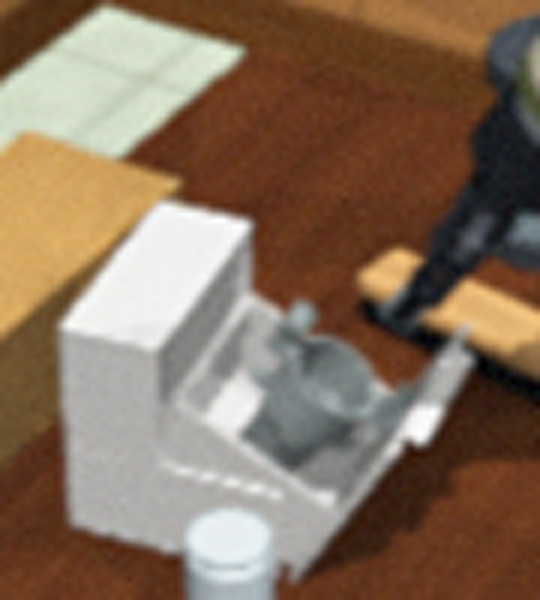

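View pics/w13.png

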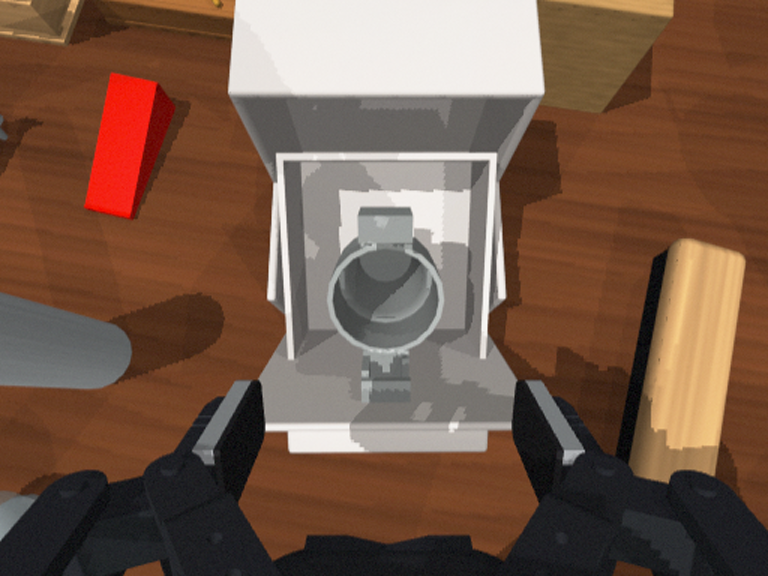

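```bash
python3 - <<'E'
from p import *
from ov import T
P=T([hx,hy,psi],[[-140,0,200]])[0];print(P);to(P,tool(psi-np.pi/2))
E
```

```text
[ 431.51954213 -253.09802355  200.        ]
delta [-0.0452 -0.      0.0758] [ 0.000e+00 -5.501e-01  2.000e-04] deg 31.5
```

>>> drive_tool:
  deltas:
    - [100, -0.01, 0, 0.004, 0, 0, 0]
    - [255, -0.02, 0, 0.012, 0, -0.03, 0]
    - [255, -0.03, 0, 0.022, 0, -0.09, 0]
    - [255, -0.035, 0, 0.032, 0, -0.17, 0]
    - [255, -0.04, 0, 0.042, 0, -0.25, 0]
    - [255, -0.043, 0, 0.052, 0, -0.33, 0]
    - [255, -0.045, 0, 0.062, 0, -0.41, 0]
    - [255, -0.045, 0, 0.07, 0, -0.49, 0]
    - [255, -0.045, 0, 0.076, 0, -0.54, 0]
    - [255, -0.045, 0, 0.076, 0, -0.55, 0]
  squeeze: 40

```text
time: 17.87
tool_pos: [430.6, -252.4, 197.9]
tcp_rot: [-11.6, 89.7, 177.7]
ft_force: [0.0, 0.5, -0.5]
finger_gap: 0.3
```

```bash
python3 - <<'E'
from p import *
from ov import T
upd([-.045,0,.076,0,-.55,0])
s=snapshot("side");save(s,"s14.png",(190,60,330,200),5)
P=T([hx,hy,psi],[[-140,0,105]])[0];print(P);to(P,tool(psi-np.pi/2))
E
```

```text
cmd [ 431.5 -253.1  199.7] meas [ 430.6 -252.4  197.9] roterr [-0.06 -0.29 -0.05] J [-36.  -7. 103.  -0.  84.  45.] F [ 0.   0.5 -0.5] gap 0.3 t 17.87
[ 431.51954213 -253.09802355  105.        ]
delta [ 0.0947 -0.     -0.0001] [ 0.0001 -0.0001  0.0002] deg 0.0
```

View pics/s14.png

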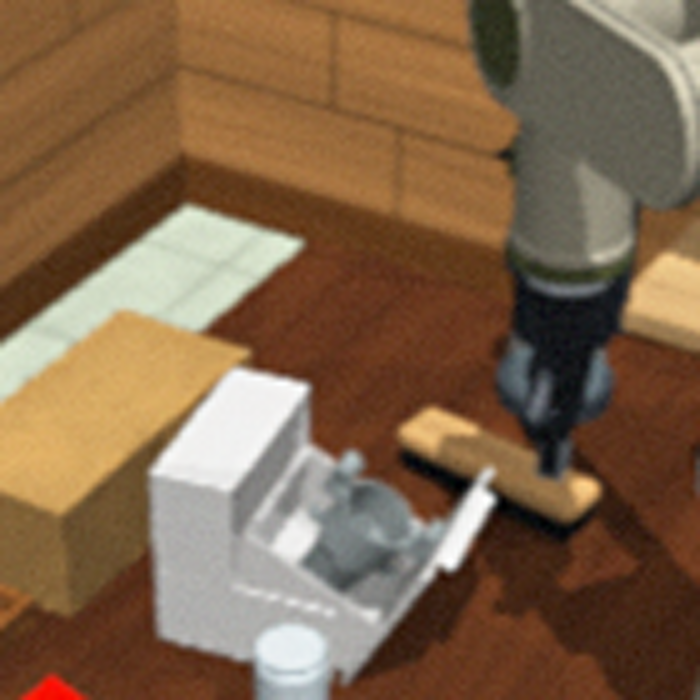

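>>> drive_tool:
  deltas:
    - [255, 0.015, 0, 0, 0, 0, 0]
    - [255, 0.03, 0, 0, 0, 0, 0]
    - [255, 0.045, 0, 0, 0, 0, 0]
    - [255, 0.06, 0, 0, 0, 0, 0]
    - [255, 0.075, 0, 0, 0, 0, 0]
    - [255, 0.087, 0, 0, 0, 0, 0]
    - [255, 0.095, 0, 0, 0, 0, 0]
    - [255, 0.095, 0, -0.004, 0, 0, 0]
    - [255, 0.095, 0, -0.01, 0, 0, 0]
    - [255, 0.095, 0, -0.018, 0, 0, 0]

```text
time: 18.75
tool_pos: [450.2, -250.8, 105.3]
tcp_rot: [121.5, 89.9, -49.3]
ft_force: [0.4, 0.8, 1.1]
finger_gap: -0.1
```

```bash
python3 - <<'E'
from p import *
upd([.095,0,-.018,0,0,0])
s=snapshot("side");save(s,"s15.png",(190,60,330,200),5)
E
```

```text
cmd [ 449.2 -250.2  104.7] meas [ 450.2 -250.8  105.3] roterr [0.03 0.07 0.13] J [-35.  -0. 107.  -0.  73.  46.] F [0.4 0.8 1.1] gap -0.1 t 18.75
```

View pics/s15.png

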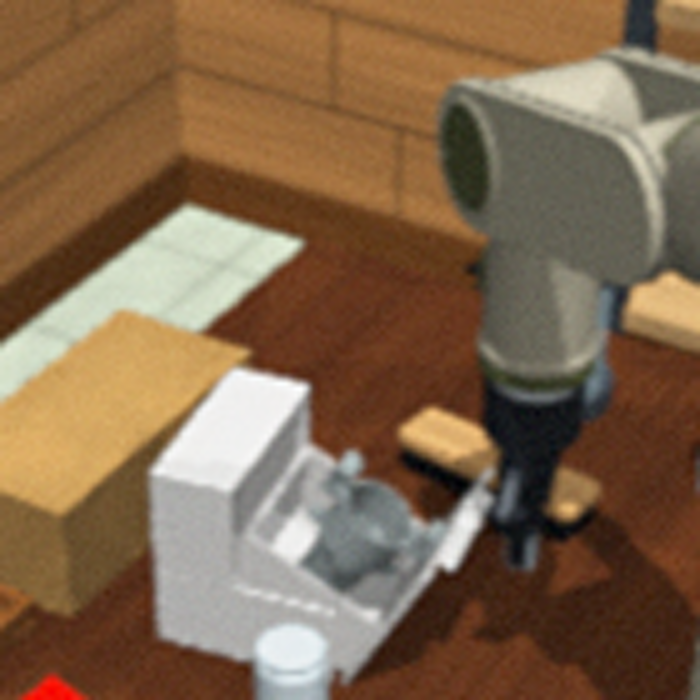

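>>> drive_tool:
  deltas:
    - [255, 0, 0, -0.004, 0, 0, 0]
    - [255, 0, 0, -0.009, 0, 0, 0]
    - [255, 0, 0, -0.014, 0, 0, 0]
    - [255, -0.001, 0, -0.019, 0, 0, 0]
    - [255, -0.002, 0, -0.024, 0, 0, 0]
    - [255, -0.003, 0, -0.029, 0, 0, 0]
    - [255, -0.004, 0, -0.034, 0, 0, 0]
    - [255, -0.005, 0, -0.039, 0, 0, 0]
    - [255, -0.006, 0, -0.044, 0, 0, 0]
    - [255, -0.007, 0, -0.048, 0, 0, 0]

```text
time: 19.63
tool_pos: [496.7, -242.9, 111.7]
tcp_rot: [57.0, 89.9, -113.7]
ft_force: [-5.8, -0.3, 3.6]
finger_gap: 0.2
```

```bash
python3 - <<'E'
from p import *
upd([-.007,0,-.048,0,0,0])
s=snapshot("side");save(s,"s16.png",(190,60,330,200),5)
E
```

```text
cmd [ 496.6 -242.5  111.7] meas [ 496.7 -242.9  111.7] roterr [ 0.01 -0.06  0.09] J [-31.   5. 100.  -0.  74.  49.] F [-5.8 -0.3  3.6] gap 0.2 t 19.63
```

View pics/s16.png

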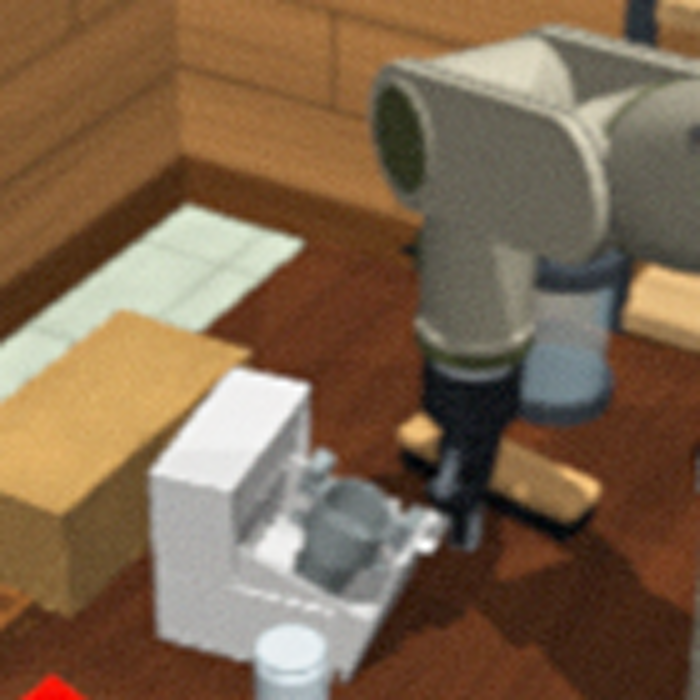

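>>> drive_tool:
  deltas:
    - [255, -0.001, 0, -0.004, 0, 0, 0]
    - [255, -0.002, 0, -0.008, 0, 0, 0]
    - [255, -0.003, 0, -0.012, 0, 0, 0]
    - [255, -0.004, 0, -0.016, 0, 0, 0]
    - [255, -0.005, 0, -0.02, 0, 0, 0]
    - [255, -0.006, 0, -0.024, 0, 0, 0]
    - [255, -0.007, 0, -0.028, 0, 0, 0]
    - [255, -0.008, 0, -0.032, 0, 0, 0]
    - [255, -0.009, 0, -0.035, 0, 0, 0]
    - [255, -0.01, 0, -0.038, 0, 0, 0]

```text
time: 20.52
tool_pos: [534.3, -236.4, 120.9]
tcp_rot: [68.9, 89.9, -101.9]
ft_force: [-1.7, -1.2, -1.3]
finger_gap: 0.1
```

```bash
python3 - <<'E'
from p import *
upd([-.01,0,-.038,0,0,0])
s=snapshot("side");save(s,"s17.png",(190,60,330,200),5)
E
```

```text
cmd [ 534.1 -236.4  121.7] meas [ 534.3 -236.4  120.9] roterr [-0.01 -0.03  0.06] J [-29.   9.  95.  -0.  76.  52.] F [-1.7 -1.2 -1.3] gap 0.1 t 20.52
```

View pics/s17.png

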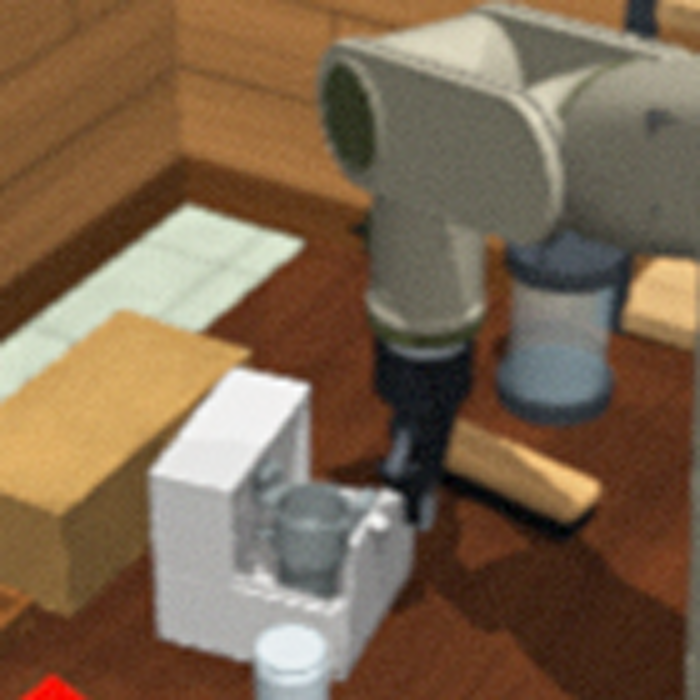

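>>> drive_tool:
  deltas:
    - [255, 0, 0, -0.002, 0, 0, 0]
    - [255, 0, 0, -0.004, 0, 0, 0]
    - [255, 0, 0, -0.006, 0, 0, 0]
    - [255, 0, 0, -0.007, 0, 0, 0]
    - [255, 0, 0, -0.008, 0, 0, 0]
    - [255, 0, 0, -0.009, 0, 0, 0]
    - [255, 0, 0, -0.01, 0, 0, 0]
    - [255, 0, 0, -0.011, 0, 0, 0]
    - [255, 0, 0, -0.012, 0, 0, 0]
    - [255, 0, 0, -0.012, 0, 0, 0]

```text
time: 21.4
tool_pos: [543.9, -235.1, 121.3]
tcp_rot: [7.0, 89.7, -163.8]
ft_force: [-14.8, -0.9, 9.6]
finger_gap: -0.1
```

```bash
python3 - <<'E'
from p import *
upd([0,0,-.012,0,0,0])
s=snapshot("side");save(s,"s18.png",(190,60,330,200),5)
E
```

```text
cmd [ 545.9 -234.5  121.7] meas [ 543.9 -235.1  121.3] roterr [ 0.03 -0.27  0.04] J [-28.  11.  93.  -0.  76.  53.] F [-14.8  -0.9   9.6] gap -0.1 t 21.4
```

View pics/s18.png

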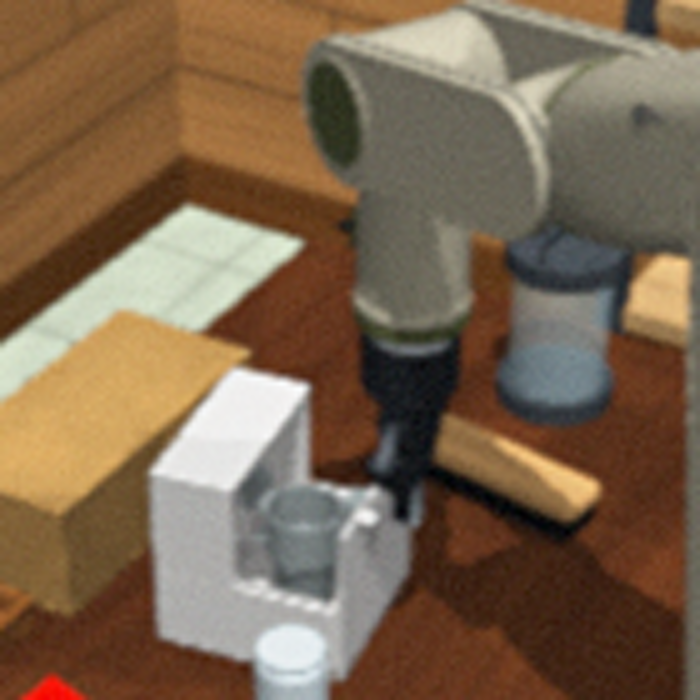

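>>> drive_tool:
  deltas:
    - [255, 0, 0, -0.0005, 0, 0, 0]
    - [255, 0, 0, -0.001, 0, 0, 0]
    - [255, 0, 0, -0.0015, 0, 0, 0]
    - [255, 0, 0, -0.002, 0, 0, 0]
    - [255, 0, 0, -0.002, 0, 0, 0]
    - [255, 0, 0, -0.002, 0, 0, 0]
    - [255, 0, 0, -0.002, 0, 0, 0]
    - [255, 0, 0, -0.002, 0, 0, 0]
    - [255, 0, 0, -0.002, 0, 0, 0]
    - [255, 0, 0, -0.002, 0, 0, 0]

```text
time: 22.28
tool_pos: [543.9, -235.1, 121.2]
tcp_rot: [-1.2, 89.5, -172.0]
ft_force: [-24.6, -1.6, 13.3]
finger_gap: -0.1
```

```bash
python3 - <<'E'
from p import *
upd([0,0,-.002,0,0,0])
E
```

```text
cmd [ 547.9 -234.2  121.7] meas [ 543.9 -235.1  121.2] roterr [ 0.06 -0.47 -0.  ] J [-28.  11.  93.  -0.  76.  53.] F [-24.6  -1.6  13.3] gap -0.1 t 22.28
```

The tool did not move while the force rose from 15 N to 25 N, so the bin is against its hard stop. I'll back away.

>>> drive_tool:
  deltas:
    - [255, 0, 0, 0.004, 0, 0, 0]
    - [255, 0, 0, 0.01, 0, 0, 0]
    - [255, 0, 0, 0.02, 0, 0, 0]
    - [255, 0, 0, 0.03, 0, 0, 0]
    - [255, 0, 0, 0.045, 0, 0, 0]
    - [255, 0, 0, 0.06, 0, 0, 0]
    - [255, -0.02, 0, 0.075, 0, 0, 0]
    - [255, -0.05, 0, 0.09, 0, 0, 0]
    - [255, -0.085, 0, 0.1, 0, 0, 0]
    - [255, -0.12, 0, 0.1, 0, 0, 0]

```text
time: 23.12
tool_pos: [446.6, -250.1, 241.8]
tcp_rot: [8.9, 89.9, -161.9]
ft_force: [0.8, -0.6, -0.5]
finger_gap: 0.1
```

```bash
python3 - <<'E'
from p import *
upd([-.12,0,.1,0,0,0])
from ov import *
s=snapshot("side");o=(210,110)
im=cv2.resize(s["frame"][110:200,210:300],None,fx=7,fy=7,interpolation=cv2.INTER_CUBIC);cv2.imwrite("pics/s19.png",im[:600])
for t,c in((0,(255,0,255)),(.06,(0,200,0))): draw(im,s,o,T([hx,hy,psi],binpt(t,[(-5,-78,0),(-5,-78,150),(-5,78,150),(-5,78,0)])),c)
draw(im,s,o,T([hx,hy,psi],[(87,-78,171),(158,-78,171),(158,78,171),(87,78,171)]),(0,0,255))
cv2.imwrite("pics/s19o.png",im[:600])
s=snapshot("wrist");save(s,"w19.png",k=1.5)
s=snapshot("scene");save(s,"sc19.png",k=1.5)
E
```

```text
cmd [ 449.2 -250.3  241.7] meas [ 446.6 -250.1  241.8] roterr [ 0.06 -0.09  0.02] J [-35.  -6.  98.  -0.  88.  46.] F [ 0.8 -0.6 -0.5] gap 0.1 t 23.12
```

View pics/s19.png

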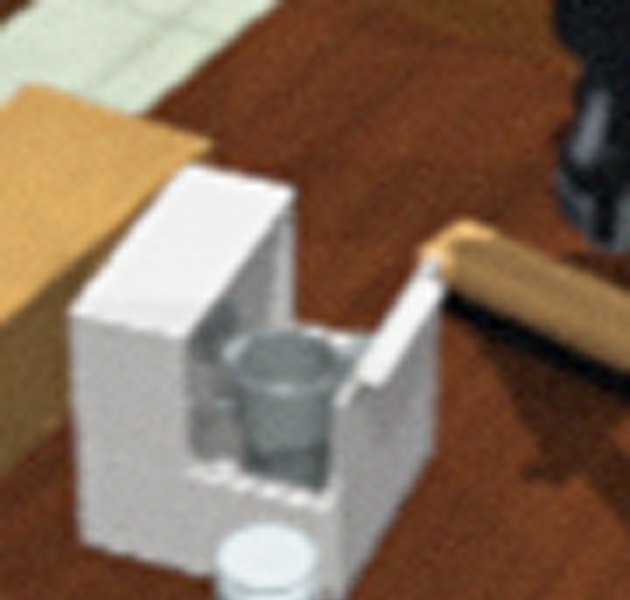

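View pics/s19o.png

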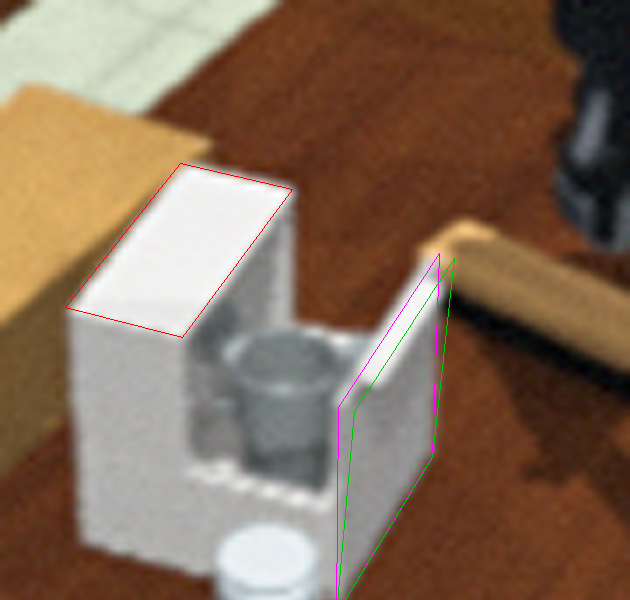

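View pics/w19.png

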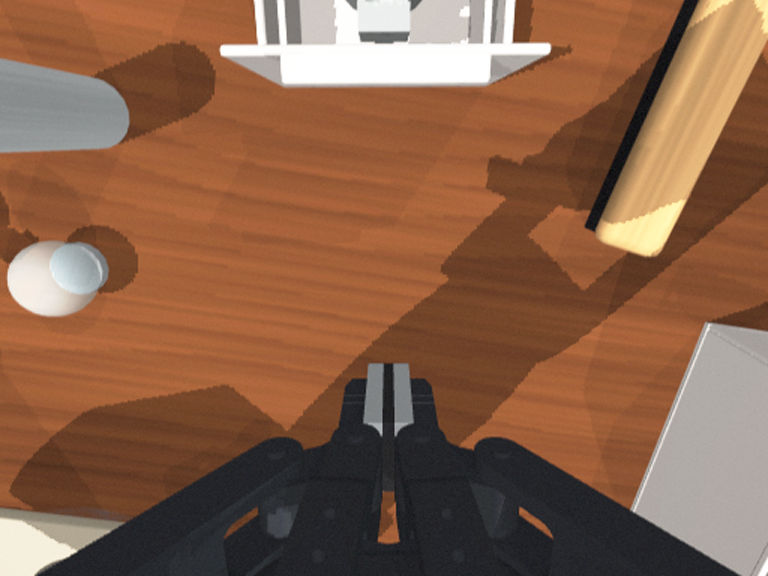

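View pics/sc19.png

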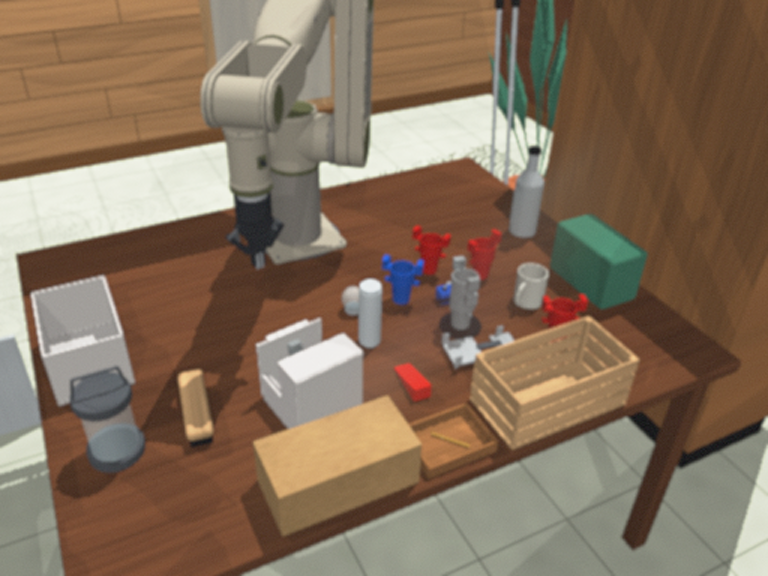

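The panel lies on the "shut" outline (magenta) and not on the 0.06 rad one. The cup stands upright inside, and the bystanders look unmoved. I'll hold still for one call, then hand in.

>>> drive_tool:
  deltas:
    - [255, 0, 0, 0, 0, 0, 0]
    - [255, 0, 0, 0, 0, 0, 0]
    - [255, 0, 0, 0, 0, 0, 0]
    - [255, 0, 0, 0, 0, 0, 0]
    - [255, 0, 0, 0, 0, 0, 0]
    - [255, 0, 0, 0, 0, 0, 0]
    - [255, 0, 0, 0, 0, 0, 0]
    - [255, 0, 0, 0, 0, 0, 0]
    - [255, 0, 0, 0, 0, 0, 0]
    - [255, 0, 0, 0, 0, 0, 0]

```text
time: 24.1
tool_pos: [449.3, -250.3, 241.3]
tcp_rot: [95.7, 89.9, -75.0]
ft_force: [-0.1, 0.2, -0.4]
finger_gap: 0.0
```

```bash
python3 -c "
from bench import hand_in;print(hand_in())"
```

```text
the job is handed in; nothing more can be done
None
```

The job is done and handed in at about 24 s; `hand_in()` gives no verdict.

**What I did:** I raised the top grey cup about 8 mm and turned it 0.8 rad anticlockwise, with wrist forces under about 2 N. I then lifted it clear and lowered it into the open bin at the bin's own tilt. It touched the floor at about 9 N and I let it go there. Last, I pushed the lip until the bin met its hard stop: force rose from 15 to 25 N with no further movement.

**Last checks:**
- **Bin:** the front panel matched the projected "shut" outline in the side picture.
- **Cup:** it stood upright inside the bin.
- **Robot:** the gripper was clear of everything, with almost no force on it.
- **Bystanders:** they looked unmoved in the scene picture, but I did not measure their positions.

**Mismatches:**
- The cup met the bin floor a few millimetres lower than I had calculated, because setting it down pressed the bin slightly towards shut. It was still clearly open when I let go, though I did not measure its angle.
- My fit of the bin's position was off by up to about 1.4 pixels in the two fixed cameras.

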